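# Prop the accessory chest's lid open

### The job

Open the red lid of the grey accessory chest until it stands up by itself, then swing the yellow prop rod at the chest's side up out of its clip to beyond upright. Gently bring the lid forward onto the rod so that its tip is caught in the closed end of the slot under the lid's ear and the rod alone holds the lid open; do not let the lid slam, do not shift the things around and inside the chest, and let go of everything.

Things in the scene. Friction and masses are not known exactly. Their poses are not given: they have to be found in the camera images.
- chest: Grey accessory chest fixed to the bench, 180 mm deep (x), 220 mm wide (y), rim 100 mm above the bench. Origin: centre of its underside; x points from its front (handle side) towards the hinge, y to its left, z up. Red lid on top, yellow prop rod along its left side, outside the wall.
- lid (a joint): Red lid, 180 x 220 x 8 mm, 0.4 to 0.6 kg, stiff damped hinge. 0 = closed, 1.57 = upright, stop at 1.85 (leaning back, away from the front). Left alone it stays put above about 1.4 rad and sinks shut below about 1.2 rad. Propped on the rod it stands at about 1.05 rad (60 degrees).
- lid_hinge (a point): Middle of the lid's hinge line, which runs along the chest's y at chest x = +90 mm, z = 100 mm. Its axes turn with the lid and equal the chest's when closed.
- lid_handle (a point): Middle of the lid's black handle bar: 12 mm thick, 100 mm long along the chest's y. With the lid closed it lies 162 mm in front of the hinge line and 43 mm above it, 35 mm above the lid's top face (29 mm of room under the bar).
- prop (a joint): Yellow prop rod, 10 mm thick. 0 = lying level in its clip, tip towards the chest's front; grows as the tip swings up and over towards the hinge; 1.57 = upright; stop at 1.92. Its stiff pivot (0.07 N m) keeps it where it is left. Seated in the slot: about 1.58. The closed lid's slot blocks it; with the lid above 1.4 rad it swings freely to its stop.
- prop_pivot (a point): Pivot of the prop rod, at chest x = +15 mm, y = +145 mm (35 mm out from the left wall), z = 80 mm; the rod swings in the upright plane y = +145 mm. At rest it lies in a black open-topped clip, 12 mm long at chest x = -30 mm, prongs up to z = 82 mm; beyond it the last 80 mm of the rod is free all round.
- prop_tip (a point): Centre of the white ball tip of the prop rod, 14 mm in diameter, 133 mm from the pivot.
- slot_end (a point): Where the ball's centre lies when seated: on the lid, 135 mm from the hinge line, 7 mm under the lid's underside. The slot is a steel channel 26 mm wide, 45 mm long, under an ear on the lid's left edge: open towards the hinge, closed at the other end by a stop 12 mm deep. A lid coming down on a rod leaning past upright slides the ball to the stop; a rod left short of 1.6 rad is missed or folded down.
- lens_tub0_mid (a point): a black-capped clear lens tub, 40 mm across, 55 mm high, standing inside the chest; loose bystander; point at its centre, half-way up.
- lens_tub1_mid (a point): a second such lens tub inside the chest; loose bystander; point at its centre, half-way up.
- slide_box_mid (a point): a closed blue slide box, 100 x 80 x 35 mm, lying on the bench; loose bystander; point at its centre, half-way up.
- stain_bottle_mid (a point): an amber stain bottle, 48 mm across, 100 mm high, with a black cap; loose bystander; point at its centre, half-way up.
- rinse_bottle_mid (a point): a white rinse bottle, 64 mm across, 150 mm high, with a red cap; loose bystander; point at its centre, half-way up.
- beaker_mid (a point): a glass beaker, 70 mm across, 90 mm high; loose bystander; point at its centre, half-way up.
- petri_dishes_mid (a point): a stack of clear petri dishes, 88 mm across, 30 mm high; loose bystander; point at its centre, half-way up.

How it is judged (in metres and radians):
On the way, in this order (a step that is already met when the one before it is completed fails the run):
1. the lid has been opened until it stands up by itself (beyond 1.3 rad, no longer touched by the robot) (value of joint lid above 1.3 rad and contact force between each of the arm, the fingers and lid below 0.1 N), for 0.2 s.
2. the prop rod has been swung up to about upright or beyond (1.5 rad), with the lid still standing (beyond 1.2 rad) (value of joint prop above 1.5 rad and value of joint lid above 1.2 rad), for 0.2 s.
At the end, for the whole second after the job is handed in: The rod's ball tip lies within 6 mm of the slot's closed end, the rod stands at 1.50 to 1.66 rad and the lid at 0.98 to 1.12 rad, at rest, its weight on the rod (over 0.2 N), with the robot touching nothing (distance between prop_tip and slot_end below 0.006 m and value of joint lid between 0.98 and 1.12 rad and value of joint prop between 1.5 and 1.66 rad and contact force between prop and lid above 0.2 N and velocity of joint lid between -0.05 and 0.05 rad/s).
It fails at once if the lid slams or is let fall (closing faster than 1.8 rad/s) (velocity of joint lid below -1.8 rad/s).
It fails at once if a bystander is shifted by more than 30 mm (distance of any of lens_tub0_mid, lens_tub1_mid, slide_box_mid, stain_bottle_mid, rinse_bottle_mid, beaker_mid, petri_dishes_mid from where it was at the start of the episode above 0.03 m).
It also fails if it takes over 61 s, if anything falls off the work surface, if the arm or the gripper's body presses on something with over 40 N, if the wrist force passes 120 N, or if a joint passes its speed limit or range.

### The arm

A 6-joint arm with a two-finger parallel gripper is mounted at the origin on the work surface. World frame = base frame: x ahead of the robot, y to its left, z up, the work surface at z = 0. Lengths are in mm, angles in rad, forces in N, time in s.
With the tool pointing down it reaches from about 350 to 775 mm from the base axis. Payload 7.3 kg.
Tool frame: the origin (TCP) lies midway between the tips of the shut fingers; the grasp point (between the pads) lies 19 mm behind it (bot.grip_depth is the distance from the TCP to the grasp point, in mm); z points along the fingers, x is the direction in which the jaws open and shut, and the axes are right-handed (so a half turn about z gives the same grasp; the last joint's range is limited). The gripper opens to 92 mm and grips with 3 to 60 N. Pads are 19 mm wide; open, the fingers measure 130 mm over their backs; the gripper's body (75 mm by 190 mm) begins 47 mm behind the grasp point.
Start: joints at [1.136, 0.342, 1.524, -0, 1.275, -0.146], TCP at [149.506, 503.282, 226.741] pointing down, gripper open.
Joint ranges: [-2.53, 2.53], [-0.77, 2.02], [0.04, 2.7], [-1, 4.14], [0.28, 2.66], [-3.11, 3.11]. Speed limits (rad/s): [2.57, 2.57, 3.14, 3.14, 3.14, 3.14].

### API

Orientations are given as [roll, pitch, yaw] about the fixed x, y, z axes, in that order (R = Rz(yaw) Ry(pitch) Rx(roll)).
In Python, from plant import bot gives the robot as it stands. The module is installed in compiled form; this text tells all that it offers.
- The arm moves only by the shell command python3 -m inch 'ROWS'. ROWS is JSON, a list that holds one entry, the list of rows, each a list of 7 numbers: the shift along the tool's x, y, z each as a share of 0.2 m, from -1 to 1, then the turn, a rotation vector about the tool's x, y, z each as a share of 45 degrees, from -1 to 1, then the closure, from -1 (fully open) to 1 (shut), so that 0 is half open. A call has exactly 10 rows; each row is the pose to reach, as a shift and turn from the pose commanded when the call began, along the tool's axes at that moment; what a row does not reach only later rows make up. A row lasts 1/8 s, in which the tool goes at most 62.5 mm and 10.7 degrees, less where a joint would pass 70% of its speed; a pose out of reach is approached as far as the arm can. A call with a number of a shift or a turn outside -1 to 1 is refused whole. A call with a gripper value outside its range is refused whole. The fingers move at their own pace and stop on an object; the grip force is fixed at half the most. Time passes only in rows, so rows that repeat a pose let the fingers close, or fill a call up. It gives the time, the measured TCP pose, the force and the opening at its end, in the units of the state.
- bot.get_obs(): the state, without advancing time (a new reading comes with each control period).
- bot.capture(name): name is "scene" or "top" or "wrist"; returns the picture (480x640x3 uint8, red, green, blue); there is no depth.
- bot.camera_params(name): a dict with "fx", "fy", "cx", "cy" (pixels), "k1" (the pictures are not rectified: a ray, as slopes to the right and down, at radius r is drawn at 1 + k1 r^2 times it, then the intrinsics apply), "R" (3x3) and "t" (3): a world point X has camera coordinates R X + t; the wrist camera has in their place "T_tool_cam" (4x4, takes a point from camera to tool coordinates, whose origin is the TCP and whose axes are the tool frame's). Camera axes: x right, y down, z forward; pixel columns grow to the right and rows downward; lengths in mm; the calibration is good to about 2 mm. A picture is of the moment at which its call begins: read the wrist's pose just before it. camera_params takes no time and is no camera call.
- bot.close_job(): hands the job in, once; it reports no verdict.
The state is a dict: "time": time; "joint_positions": joint angles; "dq": joint speeds; "tau": joint torques, N m; "tool_pos": TCP position; "tcp_rot": TCP orientation; "contact_force": force on the tool from outside, world axes, zero at the start; "moment": the same for the moment, N m; "grip_width": finger opening in mm.
Only numpy, scipy, OpenCV 4.12 (cv2) and the standard library are available. Lean on these libraries where they do the work, as an engineer would, in place of code of your own. Each camera call takes 0.05 s, during which the arm holds its last target.

## Working session

There is one attempt and no reset: what is moved stays moved. The work goes in short steps, Python scripts to look and compute and a shell command to move; the robot and the scene stay as the last step left them, time stands still between calls to the robot, and variables do not carry over. Pictures are saved under pics/ and viewed, and the job is handed in when it is done.

```bash
ls; mkdir -p pics; python3 - <<'E'
from plant import bot
import cv2
print(bot.get_obs())
for n in ("scene","top","wrist"):
    print(n,bot.camera_params(n))
    cv2.imwrite(f"pics/{n}0.png",bot.capture(n)[:,:,::-1])
E
```

```text
pics
{'time': 0.0, 'joint_positions': array([ 1.13600765e+00,  3.42741638e-01,  1.52500731e+00, -2.25404098e-05,
        1.27540513e+00, -1.46024630e-01]), 'dq': array([-0.000674  , -0.00085395, -0.00057665, -0.0003888 , -0.00159301,
       -0.0009175 ]), 'tau': array([-2.66016259e-04, -4.31237733e+01, -2.44220299e+01,  7.19393953e-02,
        5.58361982e-02, -1.01184066e-04]), 'tool_pos': array([149.32787161, 502.89169686, 226.03853721]), 'tcp_rot': array([-3.14138678e+00,  1.54794800e-03,  1.28203902e+00]), 'contact_force': array([-0.08755295, -0.77819633, -0.24045453]), 'moment': array([0.01262261, 0.01297148, 0.05307542]), 'grip_width': 91.79993771611785}
scene {'fx': 450.96229157219307, 'fy': 450.96229157219307, 'cx': 317.34429614559747, 'cy': 237.23289005578357, 'k1': -0.0850941529817101, 'R': array([[ 0.85141933,  0.52439999, -0.00947508],
       [ 0.406695  , -0.67150465, -0.61941963],
       [-0.33118621,  0.52353238, -0.78500289]]), 't': array([-419.48633039, -172.67979714, 1315.60023526])}
top {'fx': 514.2905602344898, 'fy': 514.2905602344898, 'cx': 312.58846714843924, 'cy': 237.13799297748233, 'k1': -0.04102024332715769, 'R': array([[-1.37815102e-02, -9.99904959e-01, -3.79123959e-04],
       [-9.96285485e-01,  1.37638540e-02, -8.50046397e-02],
       [ 8.50017789e-02, -7.93776614e-04, -9.96380483e-01]]), 't': array([ -28.75717   ,  528.11430525, 1284.61744584])}
wrist {'fx': 428.2664005351204, 'fy': 428.2664005351204, 'cx': 318.84853871280643, 'cy': 241.17962096845898, 'k1': -0.01090012165875174, 'T_tool_cam': array([[ 9.99999425e-01,  5.86930570e-04, -8.97308788e-04,
         4.58909278e-01],
       [-3.37927472e-04,  9.66743659e-01,  2.55747110e-01,
        -6.74159205e+01],
       [ 1.01757338e-03, -2.55746660e-01,  9.66743301e-01,
        -1.58041908e+02],
       [ 0.00000000e+00,  0.00000000e+00,  0.00000000e+00,
         1.00000000e+00]])}
```

View pics/scene0.png

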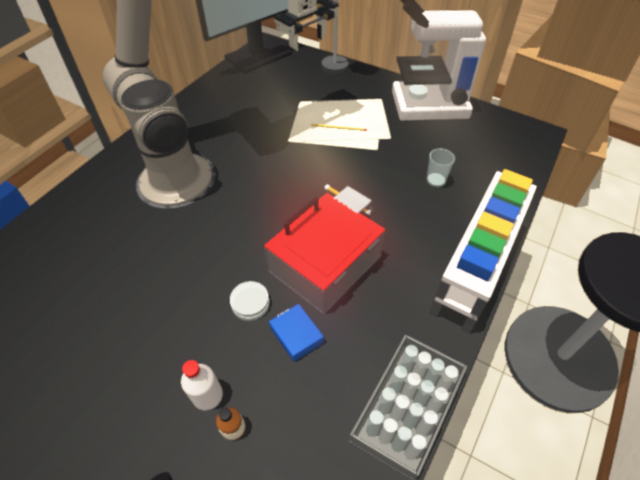

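View pics/top0.png

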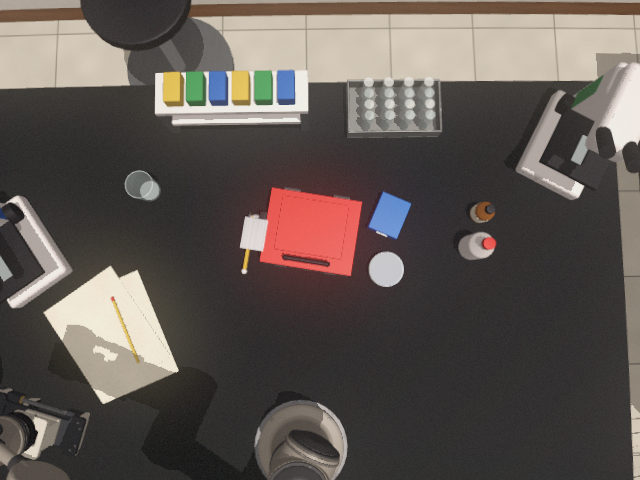

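View pics/wrist0.png

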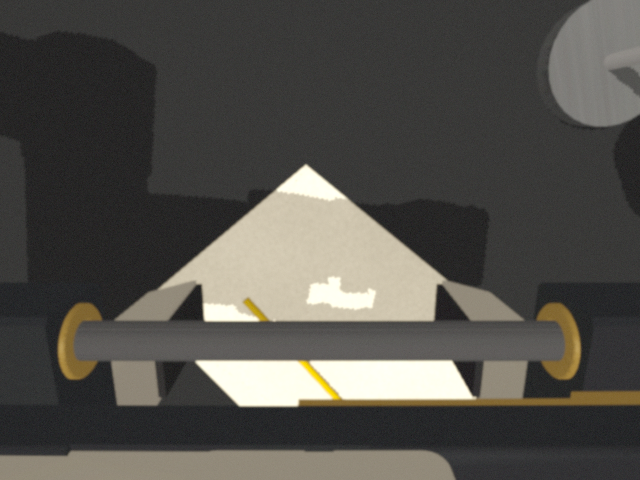

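Top view: red lid with corners about (270,188), (362,202), (352,275), (261,262). The handle is at (306,261), towards the robot. The rod is at (246,255), with its ball at (244,271). The beaker is at (142,186), the blue box at (389,214) and the dishes at (386,269).

```bash
cat > h.py <<'E'
import numpy as np, cv2
from plant import bot
from scipy.spatial.transform import Rotation as Ro
def ray(name,px,obs=None):
    c=bot.camera_params(name)
    K=np.array([[c['fx'],0,c['cx']],[0,c['fy'],c['cy']],[0,0,1]])
    n=cv2.undistortPoints(np.array(px,float).reshape(-1,1,2),K,np.array([c['k1'],0,0,0,0]))[:,0]
    d=np.c_[n,np.ones(len(n))]
    if name=='wrist':
        T=c['T_tool_cam'];Rt=Ro.from_euler('xyz',obs['tcp_rot']).as_matrix()
        R=Rt@T[:3,:3]; o=Rt@T[:3,3]+obs['tool_pos']
        return o,d@R.T
    return -c['R'].T@c['t'],d@c['R']
def onz(name,px,z,obs=None):
    o,d=ray(name,px,obs); s=(z-o[2])/d[:,2]
    return o+d*s[:,None]
def tri(pa,pb,na='top',nb='scene'):
    o1,d1=ray(na,[pa]);o2,d2=ray(nb,[pb]);d1=d1[0];d2=d2[0]
    A=np.c_[d1,-d2];s=np.linalg.lstsq(A,o2-o1,rcond=None)[0]
    p,q=o1+d1*s[0],o2+d2*s[1]
    return (p+q)/2,np.linalg.norm(p-q)
def proj(name,X):
    c=bot.camera_params(name);X=np.atleast_2d(X)
    K=np.array([[c['fx'],0,c['cx']],[0,c['fy'],c['cy']],[0,0,1]])
    return cv2.projectPoints(X.astype(float),cv2.Rodrigues(c['R'])[0],c['t'],K,np.array([c['k1'],0,0,0,0]))[0][:,0]
E
python3 - <<'E'
from h import *
im=cv2.imread('pics/top0.png')
hsv=cv2.cvtColor(im,cv2.COLOR_BGR2HSV)
m=(((hsv[:,:,0]<6)|(hsv[:,:,0]>172))&(hsv[:,:,1]>160)&(hsv[:,:,2]>120)).astype(np.uint8)
cs,_=cv2.findContours(m,0,2); c=max(cs,key=cv2.contourArea)
hull=cv2.convexHull(c)
P=onz('top',hull.reshape(-1,2),108)
r=cv2.minAreaRect(P[:,:2].astype(np.float32)); print(r); print(cv2.boxPoints(r))
print(hull.reshape(-1,2).tolist())
for n,p in (('ball',(244,271)),('rodtop',(247,247))): print(n,onz('top',[p],80))
big=cv2.resize(im[170:300,220:420],(800,520),interpolation=cv2.INTER_CUBIC);cv2.imwrite('pics/topz.png',big)
im=cv2.imread('pics/scene0.png');big=cv2.resize(im[170:320,230:400],(680,600),interpolation=cv2.INTER_CUBIC);cv2.imwrite('pics/scenez.png',big)
E
```

```text
((554.5675048828125, -19.216842651367188), (188.1456756591797, 147.6412811279297), 80.473876953125)
[[ 466.19604   -99.77532 ]
 [ 611.8014   -124.20955 ]
 [ 642.93896    61.341637]
 [ 497.33362    85.77586 ]]
[[273, 187], [306, 192], [331, 196], [345, 199], [348, 203], [348, 205], [285, 250], [280, 250], [271, 249], [269, 245], [268, 232], [267, 218], [267, 213], [271, 189], [272, 187]]
ball [[442.8817381  130.97157885  80.        ]]
rodtop [[500.93844253 123.51131246  80.        ]]
```

View pics/topz.png

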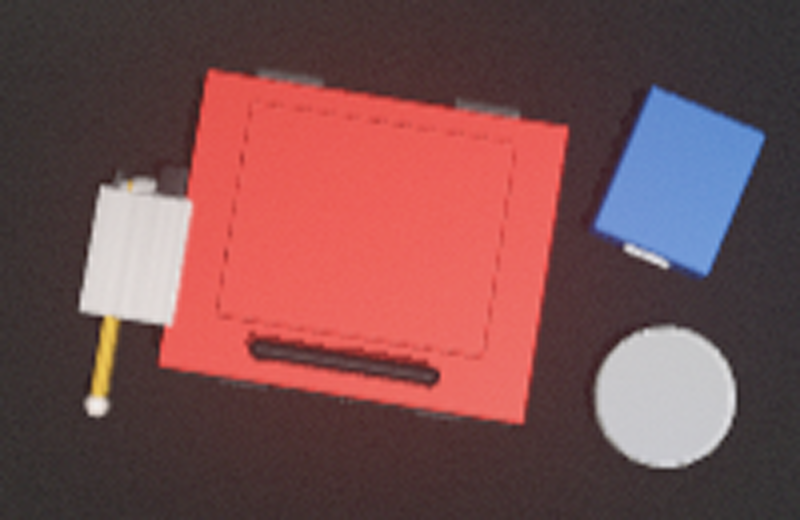

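View pics/scenez.png

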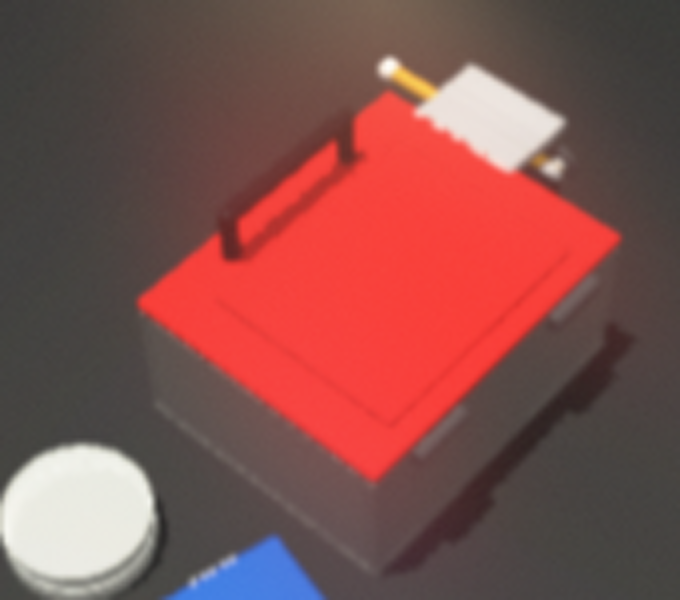

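Zoomed top view: lid corners at (209,70), (568,126), (523,423) and (160,367), handle bar from (252,347) to (438,376), ball at (96,406). The pale ear covers the middle of the rod.

```bash
python3 - <<'E'
from h import *
f=lambda L:[(220+(u+.5)/4-.5,170+(v+.5)/4-.5) for u,v in L]
C=onz('top',f([(209,70),(568,126),(523,423),(160,367)]),108)[:,:2]
hl,hr,fr,fl=C
print(C, np.linalg.norm(hl-hr),np.linalg.norm(fl-fr),np.linalg.norm(hl-fl),np.linalg.norm(hr-fr))
M=np.array([[90,110],[90,-110],[-90,-110],[-90,110]],float)
A=C-C.mean(0)
z=((A[:,0]+1j*A[:,1])*np.conj(M[:,0]+1j*M[:,1])).sum();yaw=np.angle(z);print('center',C.mean(0),'yaw',yaw)
c=C.mean(0);R=np.array([[np.cos(yaw),-np.sin(yaw)],[np.sin(yaw),np.cos(yaw)]])
W=lambda x,y:R@[x,y]+c
H=onz('top',f([(252,347),(438,376)]),143);print('handle meas',H,'mid',H.mean(0),'model',W(90-162,0))
B=onz('top',f([(96,406)]),80);print('ball meas',B,'model',W(15-133,145))
S=f2=[(230+(u+.5)/4-.5,170+(v+.5)/4-.5) for u,v in [(388,67)]]
print(tri(f([(96,406)])[0],S[0]))
# scene corners
SC=[(230+(u+.5)/4-.5,170+(v+.5)/4-.5) for u,v in [(620,238),(373,480),(139,300),(389,92)]]
C2=onz('scene',SC,108)[:,:2];print(C2,C2.mean(0))
print('hinge',W(90,0),'pivot',W(15,145))
E
```

```text
[[ 641.98264793   59.91637629]
 [ 605.13648573 -154.36129479]
 [ 428.554464   -123.91821177]
 [ 464.5434143    90.14599981]] 217.42253790991342 217.06840217968565 179.99586597749587 179.1870299489874
center [535.05425299 -32.05428262] yaw -0.1689547891331763
handle meas [[473.9449626   33.56205568 143.        ]
 [455.81602934 -73.07787387 143.        ]] mid [464.88049597 -19.7579091  143.        ] model [464.07945669 -19.94733048]
ball meas [[442.59182535 131.88058481  80.        ]] model [443.11650431 130.72302037]
(array([442.00860271, 131.0687467 ,  83.19648756]), np.float64(1.2802913699420442))
[[ 641.35017129   59.81557111]
 [ 603.4966146  -155.72373385]
 [ 427.8902724  -122.67409876]
 [ 465.74289933   91.05215594]] [534.61998941 -31.88252639]
hinge [623.77274837 -47.18797278] pivot [574.22272526 108.35878935]
```

```bash
cat >> h.py <<'E'
C0=np.array([535.,-32.]);YAW=-0.169
def Rt(t,az=YAW,rod=False):
    ca,sa=np.cos(az),np.sin(az)
    z=np.array([np.sin(t)*ca,np.sin(t)*sa,-np.cos(t)])
    x=np.array([np.cos(t)*ca,np.cos(t)*sa,np.sin(t)])
    y=np.cross(z,x)
    if rod: x,y=-y,x
    return np.c_[x,y,z]
def W(x,y,z):
    c,s=np.cos(YAW),np.sin(YAW);return np.array([C0[0]+c*x-s*y,C0[1]+s*x+c*y,z])
def Cf(p):
    c,s=np.cos(YAW),np.sin(YAW);d=np.array(p[:2])-C0;return np.array([c*d[0]+s*d[1],-s*d[0]+c*d[1],p[2]])
def row(P,R,obs=None):
    o=obs or bot.get_obs();R0=Ro.from_euler('xyz',o['tcp_rot']).as_matrix()
    return np.round(np.r_[R0.T@(np.array(P)-o['tool_pos'])/200,Ro.from_matrix(R0.T@R).as_rotvec()/(np.pi/4)],3).tolist()
def bar(th): return W(90-162*np.cos(th)+43*np.sin(th),0,100+162*np.sin(th)+43*np.cos(th))
def st():
    o=bot.get_obs();R0=Ro.from_euler('xyz',o['tcp_rot']).as_matrix();z=R0[:,2]
    print('t',round(o['time'],2),'pos',o['tool_pos'].round(1),'chest',Cf(o['tool_pos']).round(1),'grasp',Cf(o['tool_pos']-19*z).round(1),'tilt',round(np.arctan2(np.hypot(z[0],z[1]),-z[2]),3),'q',o['joint_positions'].round(2),'F',o['contact_force'].round(1),'w',round(o['grip_width'],1))
E
python3 - <<'E'
from h import *
print(row([300,330,250],Rt(0,0.6)))
E
```

```text
[-0.615, 0.968, -0.118, 0.0, 0.001, 0.868]
```

```bash
python3 -m inch '[[[-0.15,0.24,-0.03,0,0,0.2,-0.6],[-0.3,0.48,-0.06,0,0,0.43,-0.6],[-0.45,0.72,-0.09,0,0,0.65,-0.6],[-0.61,0.96,-0.12,0,0,0.87,-0.6],[-0.61,0.96,-0.12,0,0,0.87,-0.6],[-0.61,0.96,-0.12,0,0,0.87,-0.6],[-0.61,0.96,-0.12,0,0,0.87,-0.6],[-0.61,0.96,-0.12,0,0,0.87,-0.6],[-0.61,0.96,-0.12,0,0,0.87,-0.6],[-0.61,0.96,-0.12,0,0,0.87,-0.6]]]'
python3 - <<'E'
from h import *
st()
print(row(W(-175,20,270),Rt(0.5)))
print(row(W(-155,60,270),Rt(0.4,0)))
E
```

```text
time: 1.4
tool_pos: [298.5, 331.9, 250.7]
tcp_rot: [-3.142, 0.0, 0.6]
contact_force: [-0.6, 0.0, 0.3]
grip_width: 73.3
t 1.4 pos [298.5 331.9 250.7] chest [-294.3  319.   250.7] grasp [-294.3  319.   269.7] tilt 0.0 q [0.67 0.18 1.68 0.   1.28 0.07] F [-0.6  0.   0.3] w 73.3
[-0.61, 1.489, -0.097, -0.245, 0.605, 0.958]
[-0.399, 1.415, -0.097, -0.153, 0.494, 0.753]
```

```bash
python3 -m inch '[[[-0.1,0.25,-0.02,0,0.1,0.2,-0.6],[-0.2,0.5,-0.04,0,0.2,0.4,-0.6],[-0.3,0.75,-0.06,-0.1,0.3,0.55,-0.6],[-0.4,0.96,-0.1,-0.15,0.4,0.7,-0.6],[-0.4,0.96,-0.1,-0.15,0.45,0.75,-0.6],[-0.4,0.96,-0.1,-0.15,0.45,0.75,-0.6],[-0.4,0.96,-0.1,-0.15,0.45,0.75,-0.6],[-0.4,0.96,-0.1,-0.15,0.45,0.75,-0.6],[-0.4,0.96,-0.1,-0.15,0.45,0.75,-0.6],[-0.4,0.96,-0.1,-0.15,0.45,0.75,-0.6]]]'
python3 - <<'E'
from h import *
st()
# grasp-target: TCP 14 beyond bar along z
for t in (0.6,0.75):
  R=Rt(t); b=bar(0)
  print(t,'pre',row(b+R[:,2]*(14-90),R),'grasp',(b+R[:,2]*14).round(1))
E
```

```text
time: 2.65
tool_pos: [340.9, 128.1, 270.6]
tcp_rot: [3.132, -0.367, 0.005]
contact_force: [-0.1, 0.9, -0.1]
grip_width: 73.7
t 2.65 pos [340.9 128.1 270.6] chest [-218.2  125.2  270.6] grasp [-225.   124.2  288.3] tilt 0.367 q [ 0.23 -0.2   2.06 -0.11  0.93  0.27] F [-0.1  0.9 -0.1] w 73.7
0.6 pre [0.258, 0.702, 0.453, -0.092, 0.296, 0.198] grasp [471.8 -21.2 131.4]
0.75 pre [0.204, 0.694, 0.47, -0.107, 0.486, 0.191] grasp [473.4 -21.5 132.8]
```

```bash
python3 -m inch '[[[0.1,0.2,0.1,0,0.1,0.05,0.35],[0.15,0.4,0.2,-0.05,0.15,0.1,0.35],[0.2,0.6,0.3,-0.07,0.2,0.15,0.35],[0.26,0.7,0.44,-0.09,0.3,0.2,0.35],[0.26,0.7,0.44,-0.09,0.3,0.2,0.35],[0.26,0.7,0.44,-0.09,0.3,0.2,0.35],[0.26,0.7,0.44,-0.09,0.3,0.2,0.35],[0.26,0.7,0.44,-0.09,0.3,0.2,0.35],[0.26,0.7,0.44,-0.09,0.3,0.2,0.35],[0.26,0.7,0.44,-0.09,0.3,0.2,0.35]]]'
python3 - <<'E'
from h import *
st();R=Rt(.6);b=bar(0)
print(row(b+R[:,2]*12,R))
o=bot.get_obs()
cv2.imwrite('pics/w1.png',bot.capture('wrist')[:,:,::-1])
E
```

```text
time: 3.9
tool_pos: [421.2, -12.3, 208.6]
tcp_rot: [-3.139, -0.604, -0.171]
contact_force: [-0.1, 0.7, -0.5]
grip_width: 29.9
t 3.9 pos [421.2 -12.3 208.6] chest [-115.4    0.3  208.6] grasp [-126.2    0.3  224.2] tilt 0.604 q [-0.25 -0.1   2.29  0.13  0.36 -0.18] F [-0.1  0.7 -0.5] w 29.9
[-0.008, 0.002, 0.453, -0.002, -0.005, -0.002]
```

View pics/w1.png

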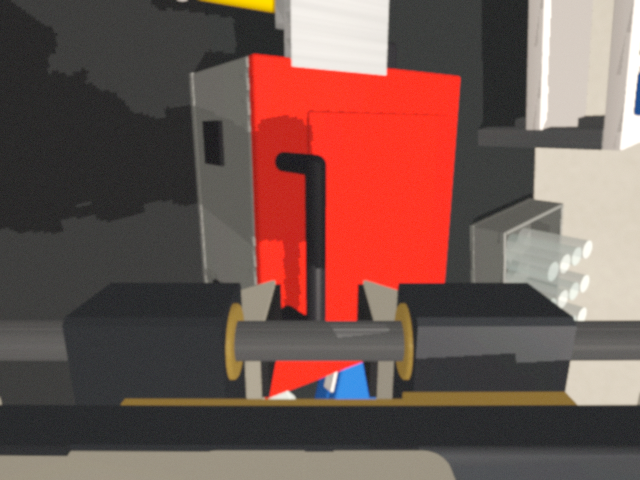

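Wrist view: the black bar passes between the fingers at u≈316 and is centred. Next I check the joint margin, since j5 is near its lower limit.

```bash
cat > kin.py <<'E'
import numpy as np
from scipy.optimize import least_squares
D=[([.342,1.524,1.275],525.0,226.7),([.18,1.68,1.28],np.hypot(298.5,331.9),250.7),([-.2,2.06,.93],None,270.6),([-.1,2.29,.36],None,208.6)]
# q4 small: position of wrist = tcp - L*z
pts=[(np.array([149.5,503.3,226.7]),np.array([0,0,-1.])),(np.array([298.5,331.9,250.7]),np.array([0,0,-1.])),
(np.array([340.9,128.1,270.6]),np.array([np.sin(.367),0.0,-np.cos(.367)])),(np.array([421.2,-12.3,208.6]),np.array([np.sin(.604)*.986,-.168*np.sin(.604),-np.cos(.604)]))]
def res(p):
    a,b,h,L,g=p;e=[]
    for (q,_,_),(P,z) in zip(D,pts):
        w=P-L*z;r=np.hypot(*w[:2]);F=q[0]+q[1]
        e+=[a*np.sin(q[0])+b*np.sin(F)+g*np.cos(F)-r,h+a*np.cos(q[0])+b*np.cos(F)-g*np.sin(F)-w[2]]
    return e
if __name__=='__main__':
    s=least_squares(res,[400,400,250,250,0]);print(s.x,s.fun)
E
python3 kin.py
```

```text
[507.3632057  386.50775166 246.35020026 335.54137203  51.6110054 ] [-0.10592239  0.26151549  0.18537805 -0.42053054 -0.07117533  0.1074731
  0.01055838  0.05154195]
```

```bash
cat > ik.py <<'E'
import numpy as np
from kin import *
p=least_squares(res,[400,400,250,250,0]).x
def ik(P,z):
    a,b,h,L,g=p;w=np.array(P)-L*np.array(z);r=np.hypot(*w[:2]);zz=w[2]-h
    be=np.hypot(b,g);off=np.arctan2(g,b);d=np.hypot(r,zz)
    c=(d*d-a*a-be*be)/(2*a*be)
    if abs(c)>1: return None
    k=np.arccos(c);q2=np.arctan2(r,zz)-np.arctan2(be*np.sin(k),a+be*np.cos(k));q3=k-off
    az=np.arctan2(w[1],w[0]);F=q2+q3;f=np.array([np.sin(F)*np.cos(az),np.sin(F)*np.sin(az),np.cos(F)])
    return np.round([az,q2,q3,np.arccos(f@z)],2)
E
python3 - <<'E'
from ik import *
from h import Rt,bar,W
for t in (.4,.5,.6,.7):
  for k in (40,12):
    z=Rt(t)[:,2]; print(t,k,ik(bar(0)+z*(k if k==12 else -78),z))
print('arc')
for th,t in ((0,.5),(.2,.5),(.4,.4),(.6,.3),(.8,.2),(1,.1),(1.3,0),(1.5,0),(1.75,-.1),(1.75,0)):
    z=Rt(t)[:,2]; print(th,t,ik(bar(th)+z*12,z))
E
```

```text
0.4 40 [ 0.02 -0.02  2.09  0.68]
0.4 12 [0.   0.19 2.14 0.42]
0.5 40 [ 0.05 -0.07  2.19  0.54]
0.5 12 [0.02 0.17 2.22 0.27]
0.6 40 [ 0.08 -0.1   2.29  0.39]
0.6 12 [0.04 0.17 2.31 0.14]
0.7 40 [ 0.12 -0.11  2.39  0.26]
0.7 12 [0.06 0.19 2.39 0.19]
arc
0 0.5 [0.02 0.17 2.22 0.27]
0.2 0.5 [0.01 0.13 2.16 0.38]
0.4 0.4 [-0.01  0.14  1.99  0.62]
0.6 0.3 [-0.03  0.18  1.82  0.84]
0.8 0.2 [-0.05  0.26  1.64  1.04]
1 0.1 [-0.06  0.36  1.45  1.24]
1.3 0 [-0.08  0.51  1.19  1.45]
1.5 0 [-0.08  0.58  1.08  1.49]
1.75 -0.1 [-0.09  0.74  0.82  1.68]
1.75 0 [-0.08  0.66  0.96  1.52]
```

```bash
sed -i 's/r=np.hypot(\*w\[:2\])/r=np.sqrt(w[0]**2+w[1]**2-75**2)/' kin.py ik.py; sed -i 's/az=np.arctan2(w\[1\],w\[0\])/az=np.arctan2(w[1],w[0])-np.arctan2(75,r)/' ik.py; python3 kin.py
python3 - <<'E'
from ik import *
from h import Rt,bar,W
for P,z in pts: print(ik(P,z))
for t in (.2,.3,.4,.5,.6):
    z=Rt(t)[:,2]; print(t,ik(bar(0)-z*78,z),ik(bar(0)+z*12,z))
print('arc')
for th,t in ((0,.35),(.2,.35),(.4,.3),(.6,.25),(.8,.2),(1,.1),(1.3,0),(1.5,0),(1.75,-.1),(1.75,0)):
    z=Rt(t)[:,2]; print(th,t,ik(bar(th)+z*12,z))
E
```

```text
[511.07728325 378.87414581 227.28950539 323.84416923  49.76489478] [-0.24222452  0.38413738  0.40592129 -0.18348596 -0.12439745 -0.448451
  0.0457684   0.24779959]
[1.14 0.34 1.52 1.27]
[0.67 0.18 1.68 1.28]
[ 0.22 -0.2   2.06  0.93]
[-0.24 -0.1   2.29  0.35]
0.2 [-0.21  0.1   1.89  0.95] [-0.21  0.25  1.98  0.7 ]
0.3 [-0.22  0.04  1.99  0.82] [-0.21  0.22  2.06  0.56]
0.4 [-0.22 -0.02  2.09  0.67] [-0.22  0.19  2.15  0.4 ]
0.5 [-0.23 -0.06  2.19  0.52] [-0.22  0.18  2.23  0.24]
0.6 [-0.24 -0.1   2.29  0.35] [-0.23  0.17  2.31  0.07]
arc
0 0.35 [-0.22  0.2   2.1   0.48]
0.2 0.35 [-0.21  0.17  2.03  0.59]
0.4 0.3 [-0.21  0.18  1.91  0.76]
0.6 0.25 [-0.21  0.21  1.77  0.91]
0.8 0.2 [-0.2   0.26  1.63  1.04]
1 0.1 [-0.2   0.36  1.44  1.24]
1.3 0 [-0.2   0.51  1.18  1.45]
1.5 0 [-0.19  0.58  1.07  1.49]
1.75 -0.1 [-0.19  0.74  0.82  1.69]
1.75 0 [-0.19  0.67  0.95  1.53]
```

```bash
python3 - <<'E'
from h import *
st();R=Rt(.35);b=bar(0)
print(row(b-R[:,2]*40,R),row(b+R[:,2]*13,R))
E
```

```text
t 3.95 pos [421.2 -12.3 208.5] chest [-1.155e+02  2.000e-01  2.085e+02] grasp [-1.263e+02  2.000e-01  2.241e+02] tilt 0.604 q [-0.25 -0.1   2.29  0.13  0.36 -0.18] F [ 0.3 -0.2 -0.2] w 29.5
[0.043, 0.001, 0.199, -0.002, -0.323, -0.002] [-0.023, 0.002, 0.456, -0.002, -0.323, -0.002]
```

```bash
python3 -m inch '[[[0.02,0,0.1,0,-0.16,0,0.35],[0.04,0,0.2,0,-0.32,0,0.35],[0.043,0,0.2,0,-0.323,0,0.35],[0.03,0,0.25,0,-0.323,0,0.35],[0.015,0,0.31,0,-0.323,0,0.35],[0.0,0,0.37,0,-0.323,0,0.35],[-0.015,0,0.42,0,-0.323,0,0.35],[-0.023,0,0.456,0,-0.323,0,0.35],[-0.023,0,0.456,0,-0.323,0,0.35],[-0.023,0,0.456,0,-0.323,0,0.35]]]'
python3 - <<'E'
from h import *
st();R=Rt(.35);b=bar(0);print(row(b+R[:,2]*13,R))
cv2.imwrite('pics/s2.png',cv2.resize(bot.capture('scene')[120:320,200:430,::-1],(690,600)))
E
```

```text
time: 5.2
tool_pos: [468.7, -20.5, 130.9]
tcp_rot: [-3.139, -0.35, -0.171]
contact_force: [0.7, -0.2, 0.5]
grip_width: 29.9
t 5.2 pos [468.7 -20.5 130.9] chest [-67.3   0.2 130.9] grasp [-73.8   0.2 148.8] tilt 0.35 q [-0.22  0.2   2.1   0.04  0.49 -0.08] F [ 0.7 -0.2  0.5] w 29.9
[-0.001, 0.001, 0.0, -0.002, -0.001, -0.002]
```

View pics/s2.png

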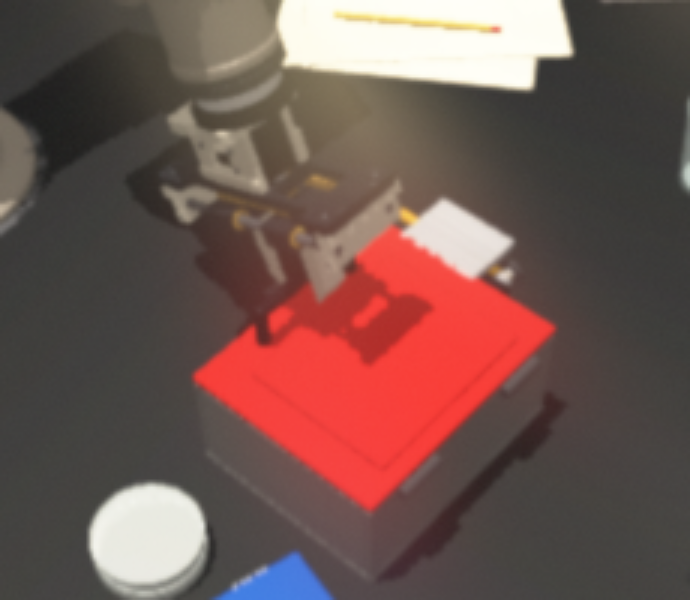

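The fingers straddle the handle bar in the middle, with no contact force. Next I close on it.

```bash
python3 -m inch '[[[0,0,0,0,0,0,0.6],[0,0,0,0,0,0,0.8],[0,0,0,0,0,0,1],[0,0,0,0,0,0,1],[0,0,0,0,0,0,1],[0,0,0,0,0,0,1],[0,0,0,0,0,0,1],[0,0,0,0,0,0,1],[0,0,0,0,0,0,1],[0,0,0,0,0,0,1]]]'
python3 - <<'E'
from h import *
st()
o=bot.get_obs();R0=Ro.from_euler('xyz',o['tcp_rot']).as_matrix()
P0=o['tool_pos'];hz=W(90,0,100)
# tool-in-bar offset: TCP = bar(th)+R(t)*off
off=R0.T@(P0-bar(0));print(off)
for th in np.arange(.06,.61,.06):
    t=.35-.2*th/.6
    print(round(th,2),row(bar(th)+Rt(t)@off,Rt(t)@Rt(.35).T@R0,o))
E
```

```text
time: 6.5
tool_pos: [467.8, -20.3, 130.6]
tcp_rot: [-3.139, -0.349, -0.171]
contact_force: [-5.3, 0.2, 4.2]
grip_width: 10.6
t 6.5 pos [467.8 -20.3 130.6] chest [-68.2   0.3 130.6] grasp [-74.7   0.2 148.4] tilt 0.349 q [-0.22  0.2   2.1   0.04  0.49 -0.08] F [-5.3  0.2  4.2] w 10.6
[-0.6877999  -0.24375466 12.99694471]
0.06 [0.029, -0.0, -0.04, -0.0, -0.025, 0.0]
0.12 [0.06, -0.0, -0.079, -0.0, -0.051, 0.0]
0.18 [0.093, -0.0, -0.116, -0.0, -0.076, 0.0]
0.24 [0.128, -0.0, -0.15, -0.0, -0.102, 0.0]
0.3 [0.166, -0.0, -0.183, -0.0, -0.127, 0.0]
0.36 [0.205, -0.001, -0.212, -0.0, -0.153, 0.0]
0.42 [0.246, -0.001, -0.24, -0.0, -0.178, 0.0]
0.48 [0.289, -0.001, -0.265, -0.0, -0.204, 0.0]
0.54 [0.333, -0.001, -0.287, -0.0, -0.229, 0.0]
0.6 [0.378, -0.001, -0.307, -0.0, -0.255, 0.0]
```

```bash
python3 -m inch '[[[0.029,0,-0.04,0,-0.025,0,1],[0.06,0,-0.079,0,-0.051,0,1],[0.093,0,-0.116,0,-0.076,0,1],[0.128,0,-0.15,0,-0.102,0,1],[0.166,0,-0.183,0,-0.127,0,1],[0.205,0,-0.212,0,-0.153,0,1],[0.246,0,-0.24,0,-0.178,0,1],[0.289,0,-0.265,0,-0.204,0,1],[0.333,0,-0.287,0,-0.229,0,1],[0.378,0,-0.307,0,-0.255,0,1]]]'
python3 - <<'E'
from h import *
st()
o=bot.get_obs();off=np.array([-.7,-.2,13])
for th in np.arange(.66,1.21,.06):
    t=.15-.15*(th-.6)/.6
    print(round(th,2),row(bar(th)+Rt(t)@off,Rt(t),o))
cv2.imwrite('pics/s3.png',cv2.resize(bot.capture('scene')[120:320,200:430,::-1],(690,600)))
E
```

```text
time: 7.75
tool_pos: [514.4, -28.4, 213.7]
tcp_rot: [-3.139, -0.141, -0.17]
contact_force: [-12.2, 1.5, 7.9]
grip_width: 11.1
t 7.75 pos [514.4 -28.4 213.7] chest [-2.090e+01  1.000e-01  2.137e+02] grasp [-2.350e+01  1.000e-01  2.325e+02] tilt 0.141 q [-0.21  0.26  1.69  0.01  1.05 -0.04] F [-12.2   1.5   7.9] w 11.1
0.66 [0.056, -0.001, -0.026, -0.003, -0.007, -0.001]
0.72 [0.099, -0.001, -0.049, -0.003, -0.027, -0.001]
0.78 [0.144, -0.001, -0.07, -0.003, -0.046, -0.001]
0.84 [0.19, -0.001, -0.087, -0.003, -0.065, -0.001]
0.9 [0.237, -0.001, -0.102, -0.003, -0.084, -0.001]
0.96 [0.285, -0.001, -0.115, -0.003, -0.103, -0.001]
1.02 [0.334, -0.001, -0.124, -0.003, -0.122, -0.001]
1.08 [0.383, -0.001, -0.13, -0.003, -0.141, -0.001]
1.14 [0.432, -0.001, -0.133, -0.003, -0.16, -0.001]
1.2 [0.481, -0.001, -0.133, -0.003, -0.179, -0.001]
```

View pics/s3.png

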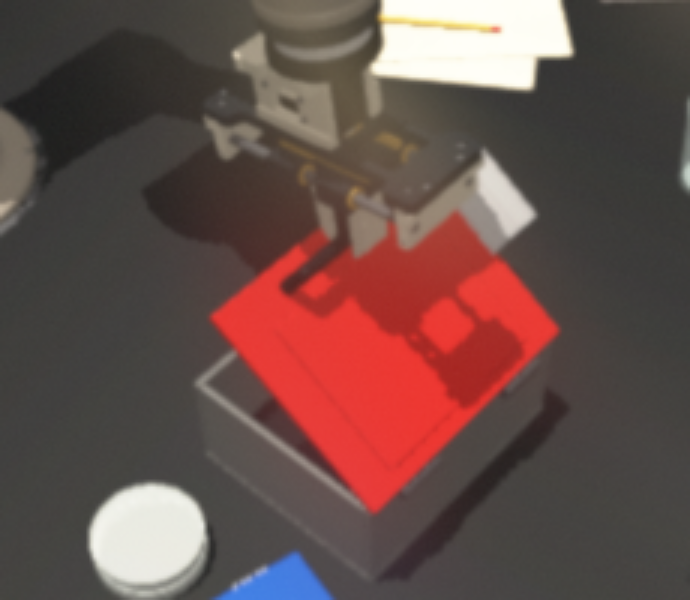

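```bash
python3 -m inch '[[[0.046,0,-0.024,0,-0.01,0,1],[0.09,0,-0.047,0,-0.027,0,1],[0.135,0,-0.068,0,-0.046,0,1],[0.18,0,-0.086,0,-0.065,0,1],[0.228,0,-0.1,0,-0.084,0,1],[0.276,0,-0.113,0,-0.103,0,1],[0.325,0,-0.122,0,-0.122,0,1],[0.374,0,-0.128,0,-0.141,0,1],[0.424,0,-0.131,0,-0.16,0,1],[0.473,0,-0.131,0,-0.179,0,1]]]'
python3 - <<'E'
from h import *
st()
o=bot.get_obs();off=np.array([-.7,-.2,13])
for th in np.arange(1.26,1.81,.06):
    t=0-.1*(th-1.2)/.6
    print(round(th,2),row(bar(th)+Rt(t)@off,Rt(t),o))
cv2.imwrite('pics/s4.png',cv2.resize(bot.capture('scene')[120:320,200:430,::-1],(690,600)))
E
```

```text
time: 9.05
tool_pos: [605.8, -44.5, 254.8]
tcp_rot: [-3.14, -0.008, -0.17]
contact_force: [-2.7, -0.0, 2.9]
grip_width: 11.0
t 9.05 pos [605.8 -44.5 254.8] chest [ 71.9  -0.5 254.8] grasp [ 71.8  -0.5 273.8] tilt 0.008 q [-0.2   0.47  1.24  0.    1.42 -0.03] F [-2.7 -0.   2.9] w 11.0
1.26 [0.043, -0.003, 0.002, -0.002, -0.023, -0.002]
1.32 [0.093, -0.003, 0.001, -0.002, -0.035, -0.002]
1.38 [0.142, -0.003, 0.004, -0.002, -0.048, -0.002]
1.44 [0.192, -0.004, 0.009, -0.002, -0.061, -0.002]
1.5 [0.241, -0.004, 0.017, -0.002, -0.074, -0.002]
1.56 [0.289, -0.004, 0.028, -0.002, -0.086, -0.002]
1.62 [0.337, -0.004, 0.043, -0.002, -0.099, -0.002]
1.68 [0.383, -0.004, 0.06, -0.002, -0.112, -0.002]
1.74 [0.429, -0.004, 0.079, -0.002, -0.124, -0.002]
1.8 [0.473, -0.004, 0.102, -0.002, -0.137, -0.002]
```

View pics/s4.png

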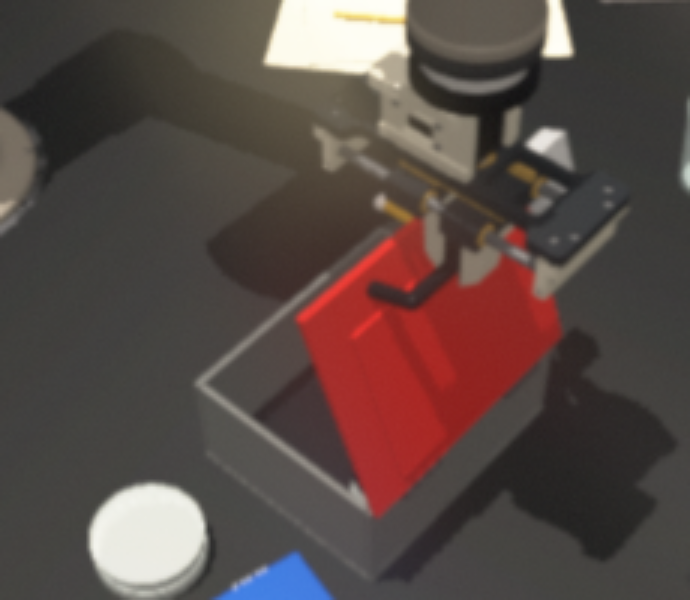

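```bash
python3 -m inch '[[[0.04,0,0,0,-0.012,0,1],[0.085,0,0,0,-0.024,0,1],[0.13,0,0.003,0,-0.036,0,1],[0.175,0,0.007,0,-0.05,0,1],[0.22,0,0.013,0,-0.063,0,1],[0.265,0,0.022,0,-0.075,0,1],[0.31,0,0.033,0,-0.087,0,1],[0.35,0,0.046,0,-0.099,0,1],[0.383,0,0.06,0,-0.112,0,1],[0.383,0,0.06,0,-0.112,0,1]]]'
python3 - <<'E'
from h import *
st()
g=Cf(bot.get_obs()['tool_pos'])
cv2.imwrite('pics/s5.png',cv2.resize(bot.capture('scene')[120:320,200:430,::-1],(690,600)))
E
```

```text
time: 10.35
tool_pos: [682.4, -57.9, 242.5]
tcp_rot: [-3.14, 0.078, -0.17]
contact_force: [0.5, -3.1, 0.3]
grip_width: 10.4
t 10.35 pos [682.4 -57.9 242.5] chest [149.7  -0.7 242.5] grasp [151.2  -0.8 261.4] tilt 0.078 q [-0.2   0.7   0.88 -0.    1.64 -0.03] F [ 0.5 -3.1  0.3] w 10.4
```

View pics/s5.png

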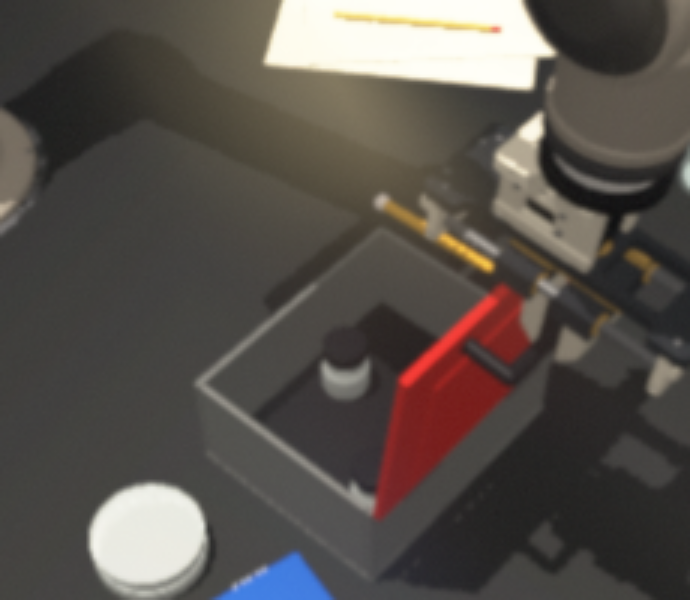

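```bash
python3 -m inch '[[[0,0,0,0,0,0,0.5],[0,0,0,0,0,0,0.5],[0,0,0,0,0,0,0.5],[0,0,0,0,0,0,0.5],[0,0,-0.05,0,0,0,0.5],[0,0,-0.12,0,0,0,0.5],[0,0,-0.22,0,0,0,0.5],[0,0,-0.32,0,0,0,0.5],[0,0,-0.4,0,0,0,0.5],[0,0,-0.4,0,0,0,0.5]]]'
python3 - <<'E'
from h import *
st()
cv2.imwrite('pics/s6.png',cv2.resize(bot.capture('scene')[90:290,200:430,::-1],(690,600)))
cv2.imwrite('pics/t6.png',cv2.resize(bot.capture('top')[150:300,220:420,::-1],(800,600)))
E
```

```text
time: 11.65
tool_pos: [688.5, -58.7, 325.2]
tcp_rot: [-3.139, 0.074, -0.17]
contact_force: [0.1, 0.5, 0.1]
grip_width: 22.7
t 11.65 pos [688.5 -58.7 325.2] chest [155.8  -0.5 325.2] grasp [157.2  -0.5 344.2] tilt 0.074 q [-0.2   0.71  0.65  0.    1.86 -0.03] F [0.1 0.5 0.1] w 22.7
```

View pics/s6.png

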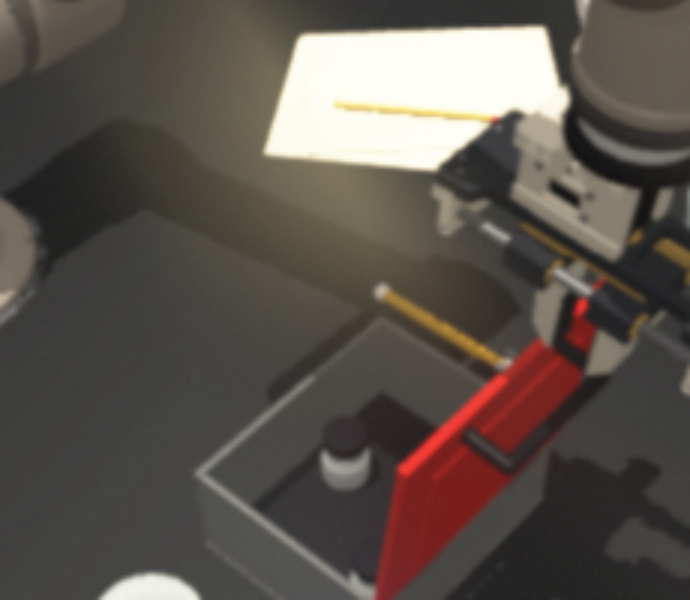

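View pics/t6.png

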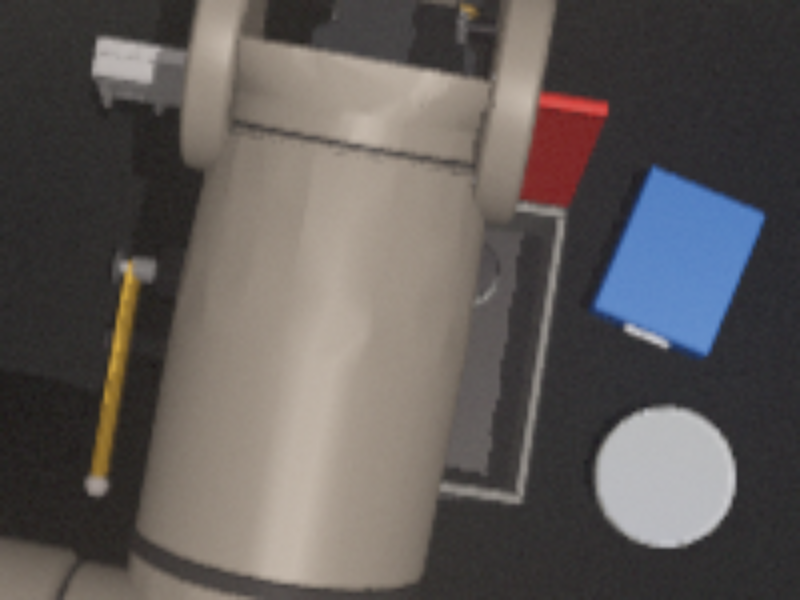

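```bash
python3 - <<'E'
from h import *
from ik import ik
def arc(a,r=110): return W(15-r*np.cos(a),145,80+r*np.sin(a))
for t in (0.,.2,.3,.4):
    z=Rt(t)[:,2]
    print(t,[ik(arc(a)+z*(12 if a>=0 else -80),z).tolist() for a in (-.0001,0,.5,1,1.4,1.75)])
R=Rt(.1,YAW+np.pi/4)
# tilt still in chest x-plane: rotate about tool z
R=Rt(.1)@Ro.from_euler('z',-np.pi/4).as_matrix()
print(row(W(0,60,330),R))
E
```

```text
0.0 [[0.11, 0.34, 1.74, 1.07], [0.11, 0.47, 1.84, 0.83], [0.1, 0.41, 1.75, 0.98], [0.08, 0.41, 1.61, 1.12], [0.07, 0.46, 1.48, 1.2], [0.05, 0.52, 1.38, 1.24]]
0.2 [[0.16, 0.23, 1.92, 0.8], [0.15, 0.4, 1.99, 0.56], [0.14, 0.33, 1.91, 0.72], [0.12, 0.33, 1.77, 0.85], [0.09, 0.37, 1.65, 0.93], [0.08, 0.43, 1.56, 0.96]]
0.3 [[0.2, 0.18, 2.02, 0.67], [0.17, 0.38, 2.07, 0.42], [0.16, 0.3, 1.98, 0.58], [0.14, 0.29, 1.85, 0.72], [0.11, 0.33, 1.73, 0.79], [0.09, 0.39, 1.64, 0.82]]
0.4 [[0.24, 0.15, 2.11, 0.53], [0.2, 0.37, 2.14, 0.29], [0.19, 0.28, 2.06, 0.45], [0.16, 0.26, 1.93, 0.58], [0.13, 0.3, 1.82, 0.65], [0.11, 0.36, 1.73, 0.67]]
[-0.776, -0.302, 0.026, -0.092, 0.214, -0.999]
```

```bash
python3 -m inch '[[[-0.15,-0.05,0,0,0.03,-0.2,0.35],[-0.3,-0.1,0,-0.02,0.06,-0.4,0.35],[-0.45,-0.16,0.01,-0.04,0.1,-0.6,0.35],[-0.6,-0.22,0.02,-0.06,0.15,-0.8,0.35],[-0.77,-0.3,0.02,-0.09,0.21,-0.99,0.35],[-0.77,-0.3,0.02,-0.09,0.21,-0.99,0.35],[-0.77,-0.3,0.02,-0.09,0.21,-0.99,0.35],[-0.77,-0.3,0.02,-0.09,0.21,-0.99,0.35],[-0.77,-0.3,0.02,-0.09,0.21,-0.99,0.35],[-0.77,-0.3,0.02,-0.09,0.21,-0.99,0.35]]]'
python3 - <<'E'
from h import *
st()
R=Rt(.25,rod=True);print(row(W(15-110,145,80)-R[:,2]*80,R))
E
```

```text
time: 13.0
tool_pos: [546.8, 26.3, 330.6]
tcp_rot: [3.074, -0.068, 0.611]
contact_force: [0.0, 1.2, 0.5]
grip_width: 29.8
t 13.0 pos [546.8  26.3 330.6] chest [  1.8  59.4 330.6] grasp [ -0.   59.5 349.5] tilt 0.095 q [-0.09  0.27  1.35 -0.01  1.43 -0.69] F [0.  1.2 0.5] w 29.8
[-0.172, -0.77, 0.806, -0.186, 0.079, -1.008]
```

```bash
python3 -m inch '[[[-0.04,-0.2,0.1,-0.04,0.02,-0.2,0.35],[-0.08,-0.4,0.2,-0.08,0.03,-0.4,0.35],[-0.12,-0.6,0.35,-0.12,0.05,-0.6,0.35],[-0.16,-0.75,0.5,-0.16,0.07,-0.8,0.35],[-0.172,-0.77,0.65,-0.186,0.079,-1,0.35],[-0.172,-0.77,0.8,-0.186,0.079,-1,0.35],[-0.172,-0.77,0.806,-0.186,0.079,-1,0.35],[-0.172,-0.77,0.806,-0.186,0.079,-1,0.35],[-0.172,-0.77,0.806,-0.186,0.079,-1,0.35],[-0.172,-0.77,0.806,-0.186,0.079,-1,0.35]]]'
python3 - <<'E'
from h import *
st()
R=Rt(.25,rod=True);print(row(W(15-110,145,80)+R[:,2]*12,R))
o=bot.get_obs();cv2.imwrite('pics/w7.png',bot.capture('wrist')[:,:,::-1])
E
```

```text
time: 14.25
tool_pos: [446.4, 130.4, 158.7]
tcp_rot: [2.889, -0.002, 1.396]
contact_force: [0.6, -0.3, -0.2]
grip_width: 29.8
t 14.25 pos [446.4 130.4 158.7] chest [-114.7  145.2  158.7] grasp [-119.4  145.2  177.1] tilt 0.252 q [ 0.18  0.2   1.97 -0.13  0.74 -1.14] F [ 0.6 -0.3 -0.2] w 29.8
[-0.001, -0.003, 0.466, 0.003, -0.001, -0.007]
```

View pics/w7.png

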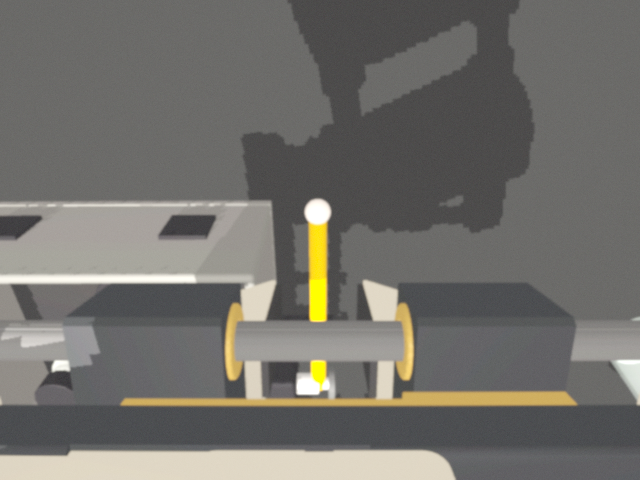

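Wrist view: the rod is centred at u≈318 between the fingers, with the ball at (318,211). I narrow the fingers a little and descend.

```bash
python3 -m inch '[[[0,0,0.05,0,0,0,0.46],[0,0,0.12,0,0,0,0.46],[0,0,0.2,0,0,0,0.46],[0,0,0.28,0,0,0,0.46],[0,0,0.36,0,0,0,0.46],[0,0,0.43,0,0,0,0.46],[0,0,0.466,0,0,0,0.46],[0,0,0.466,0,0,0,0.46],[0,0,0.466,0,0,0,0.8],[0,0,0.466,0,0,0,1]]]'
python3 - <<'E'
from h import *
st()
E
```

```text
time: 15.55
tool_pos: [468.8, 126.3, 68.0]
tcp_rot: [2.89, -0.001, 1.397]
contact_force: [-0.9, -16.0, 1.0]
grip_width: 9.2
t 15.55 pos [468.8 126.3  68. ] chest [-91.9 145.   68. ] grasp [-96.6 145.   86.4] tilt 0.251 q [ 0.16  0.39  2.03 -0.17  0.49 -1.1 ] F [ -0.9 -16.    1. ] w 9.2
```

```bash
python3 - <<'E'
from h import *
o=bot.get_obs()
R0=Ro.from_euler('xyz',o['tcp_rot']).as_matrix()
def arc(a,r=110): return W(15-r*np.cos(a),145,80+r*np.sin(a))
for a in np.arange(.09,1.76,.09): print(round(a,2),(R0.T@(arc(a)-arc(0))/200).round(3).tolist())
E
```

```text
0.09 [0.0, 0.014, -0.047]
0.18 [0.0, 0.033, -0.093]
0.27 [0.0, 0.056, -0.137]
0.36 [0.0, 0.082, -0.179]
0.45 [0.001, 0.113, -0.218]
0.54 [0.001, 0.146, -0.254]
0.63 [0.001, 0.183, -0.288]
0.72 [0.001, 0.222, -0.317]
0.81 [0.001, 0.265, -0.343]
0.9 [0.001, 0.309, -0.365]
0.99 [0.002, 0.355, -0.384]
1.08 [0.002, 0.402, -0.397]
1.17 [0.002, 0.451, -0.407]
1.26 [0.002, 0.5, -0.412]
1.35 [0.003, 0.55, -0.413]
1.44 [0.003, 0.599, -0.409]
1.53 [0.003, 0.648, -0.401]
1.62 [0.003, 0.696, -0.388]
1.71 [0.004, 0.742, -0.372]
```

```bash
python3 -m inch '[[[-0.004,0.014,-0.047,0,0,0,1],[-0.005,0.033,-0.093,0,0,0,1],[-0.005,0.056,-0.137,0,0,0,1],[-0.005,0.082,-0.179,0,0,0,1],[-0.005,0.113,-0.218,0,0,0,1],[-0.005,0.146,-0.254,0,0,0,1],[-0.005,0.183,-0.288,0,0,0,1],[-0.005,0.222,-0.317,0,0,0,1],[-0.005,0.265,-0.343,0,0,0,1],[-0.005,0.309,-0.365,0,0,0,1]]]'
python3 - <<'E'
from h import *
st()
cv2.imwrite('pics/s8.png',cv2.resize(bot.capture('scene')[90:290,200:430,::-1],(690,600)))
cv2.imwrite('pics/w8.png',bot.capture('wrist')[:,:,::-1])
E
```

```text
time: 16.8
tool_pos: [508.5, 118.8, 153.6]
tcp_rot: [2.894, -0.002, 1.396]
contact_force: [0.5, 6.3, -4.5]
grip_width: 9.0
t 16.8 pos [508.5 118.8 153.6] chest [-51.5 144.2 153.6] grasp [-56.1 144.2 172. ] tilt 0.248 q [ 0.13  0.3   1.84 -0.1   0.76 -1.2 ] F [ 0.5  6.3 -4.5] w 9.0
```

View pics/s8.png

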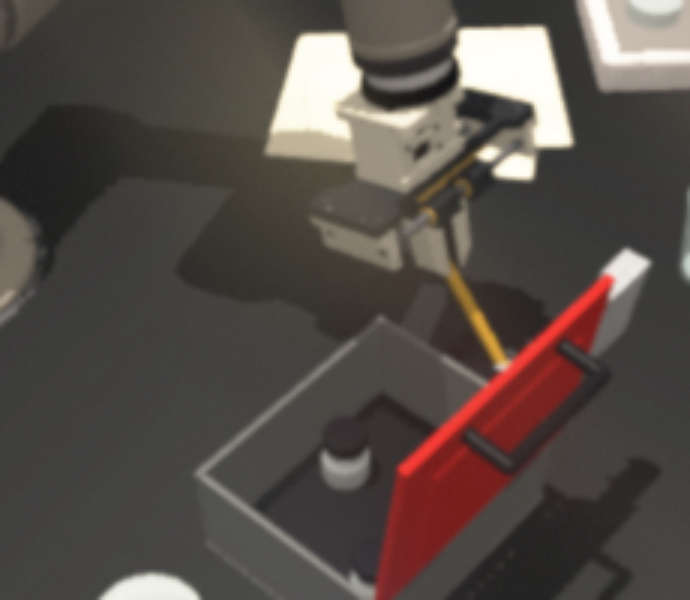

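View pics/w8.png

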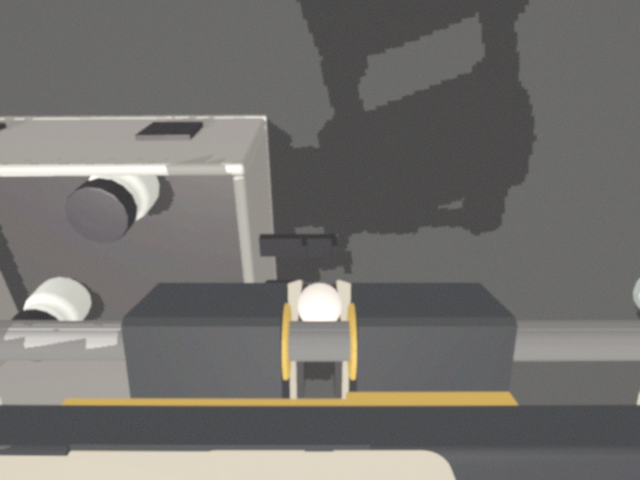

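```bash
python3 -m inch '[[[0,0.046,-0.019,0,0,0,1],[0.001,0.093,-0.032,0,0,0,1],[0.001,0.142,-0.042,0,0,0,1],[0.001,0.191,-0.047,0,0,0,1],[0.001,0.241,-0.048,0,0,0,1],[0.002,0.29,-0.044,0,0,0,1],[0.002,0.339,-0.036,0,0,0,1],[0.002,0.387,-0.023,0,0,0,1],[0.002,0.433,-0.007,0,0,0,1],[0.002,0.447,-0.002,0,0,0,1]]]'
python3 - <<'E'
from h import *
st()
cv2.imwrite('pics/s9.png',cv2.resize(bot.capture('scene')[90:290,200:430,::-1],(690,600)))
cv2.imwrite('pics/w9.png',bot.capture('wrist')[:,:,::-1])
E
```

```text
time: 18.15
tool_pos: [595.4, 103.3, 175.8]
tcp_rot: [2.891, -0.001, 1.396]
contact_force: [-0.2, 0.3, 0.2]
grip_width: 0.7
t 18.15 pos [595.4 103.3 175.8] chest [ 36.8 143.5 175.8] grasp [ 32.1 143.5 194.2] tilt 0.25 q [ 0.08  0.41  1.6  -0.08  0.89 -1.28] F [-0.2  0.3  0.2] w 0.7
```

View pics/s9.png

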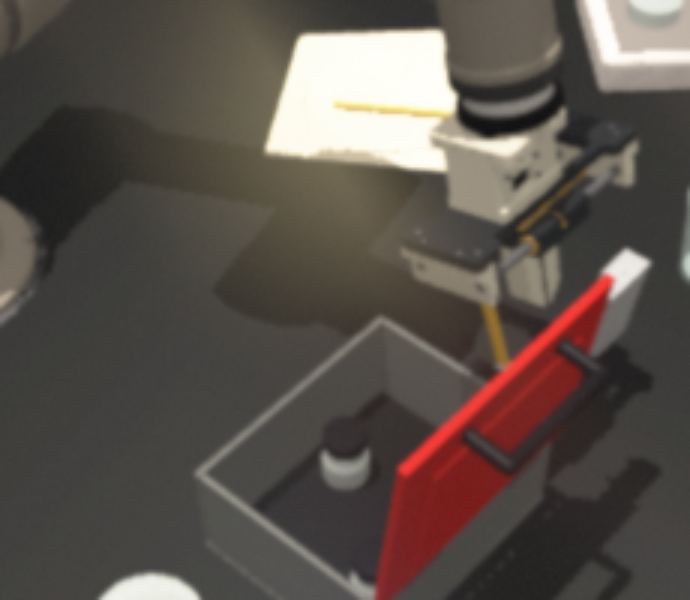

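View pics/w9.png

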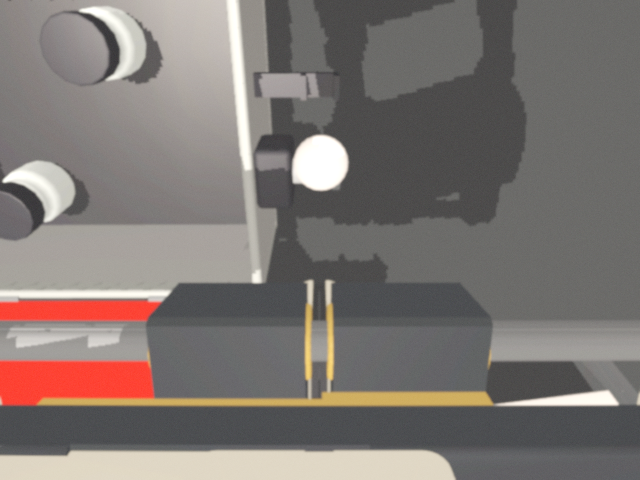

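The rod slipped out of the pads near upright: the ball is at (320,163), on the front side of the now shut fingers. I measure its angle.

```bash
cat >> h.py <<'E'
def rodang(name,px,o=None):
    O,d=ray(name,[px],o);d=d[0]
    n=W(0,1,0)-W(0,0,0);s=((W(0,145,0)-O)@n)/(d@n)
    a=Cf(O+d*s)-np.array([15,145,80])
    return a,np.arctan2(a[2],-a[0]),np.hypot(a[0],a[2])
def onball(name,px,o=None):
    # best angle: point on the tip circle nearest to the ray
    O,d=ray(name,[px],o);d=d[0]/np.linalg.norm(d[0])
    A=np.arange(0,1.95,.002);P=np.array([W(15-133*np.cos(a),145,80+133*np.sin(a)) for a in A])-O
    D=np.linalg.norm(P-(P@d)[:,None]*d,axis=1);i=D.argmin();return A[i],D[i]
E
python3 - <<'E'
from h import *
o=bot.get_obs()
print(onball('wrist',(320,163),o))
for a in (1.3,1.4,1.5): print(a,proj('scene',W(15-133*np.cos(a),145,80+133*np.sin(a))))
cv2.imwrite('pics/t9.png',cv2.resize(bot.capture('top')[150:300,220:420,::-1],(800,600)))
E
```

```text
(np.float64(1.214), np.float64(0.5254489402541572))
1.3 [[359.782801   167.97141218]]
1.4 [[364.35489538 169.59076578]]
1.5 [[369.02825017 171.70353702]]
```

View pics/t9.png

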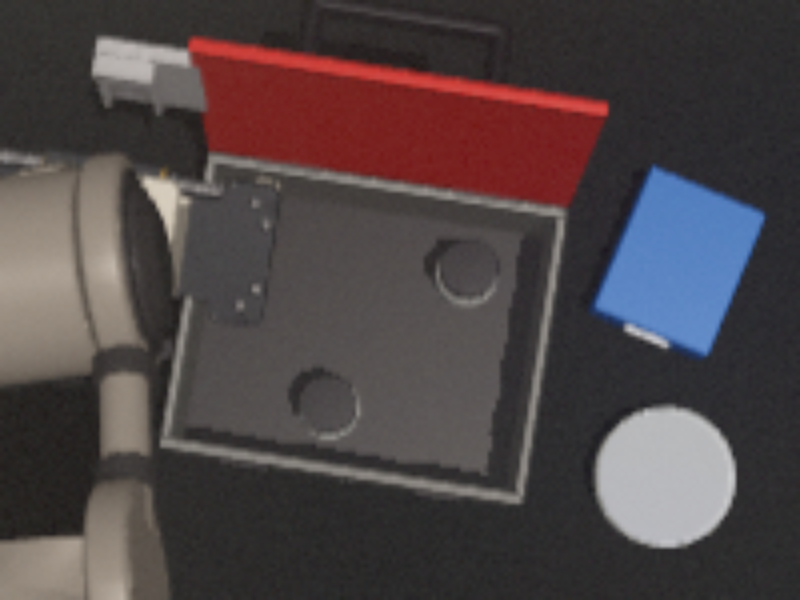

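```bash
python3 - <<'E'
from h import *
st();R=Rt(.25,rod=True)
for P in ((37,145,238),(-70,145,238),(-70,145,168)): print(row(W(*P),R))
E
```

```text
t 18.3 pos [594.7 103.5 176. ] chest [ 36.1 143.7 176. ] grasp [ 31.4 143.7 194.4] tilt 0.25 q [ 0.08  0.41  1.6  -0.08  0.89 -1.28] F [ 0.8 -0.5 -0.2] w 0.8
[0.007, 0.081, -0.299, 0.0, 0.0, -0.007]
[0.004, -0.437, -0.432, 0.0, 0.0, -0.007]
[0.004, -0.524, -0.093, 0.0, 0.0, -0.007]
```

```bash
python3 -m inch '[[[0,0.04,-0.15,0,0,0,1],[0,0.08,-0.3,0,0,0,1],[0,0.08,-0.3,0,0,0,1],[0,-0.18,-0.36,0,0,0,1],[0,-0.43,-0.43,0,0,0,1],[0,-0.44,-0.43,0,0,0,1],[0,-0.5,-0.2,0,0,0,1],[0,-0.52,-0.1,0,0,0,1],[0,-0.52,-0.1,0,0,0,1],[0,-0.52,-0.1,0,0,0,1]]]'
python3 - <<'E'
from h import *
st();R=Rt(.25,rod=True)
o=bot.get_obs();cv2.imwrite('pics/w10.png',bot.capture('wrist')[:,:,::-1])
cv2.imwrite('pics/s10.png',cv2.resize(bot.capture('scene')[90:290,200:430,::-1],(690,600)))
E
```

```text
time: 19.55
tool_pos: [491.7, 121.9, 170.4]
tcp_rot: [2.89, -0.002, 1.396]
contact_force: [-0.2, 0.0, -0.3]
grip_width: 0.4
t 19.55 pos [491.7 121.9 170.4] chest [-68.6 144.4 170.4] grasp [-73.3 144.4 188.8] tilt 0.252 q [ 0.14  0.25  1.86 -0.11  0.79 -1.19] F [-0.2  0.  -0.3] w 0.4
```

View pics/s10.png

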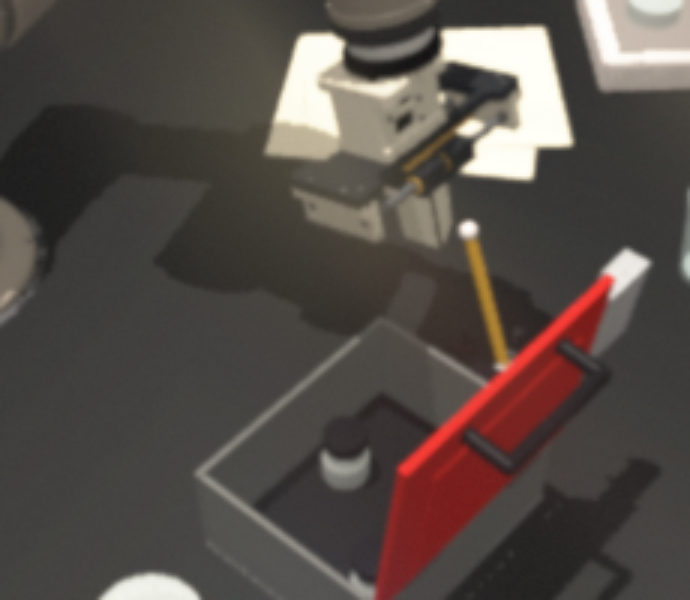

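View pics/w10.png

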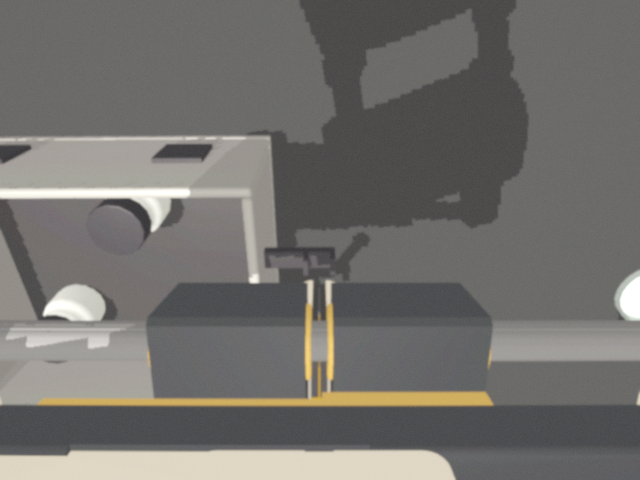

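```bash
python3 -m inch '[[[0.003,0.05,0.013,0,0,0,1],[0.003,0.1,0.025,0,0,0,1],[0.003,0.15,0.038,0,0,0,1],[0.003,0.2,0.05,0,0,0,1],[0.003,0.24,0.06,0,0,0,1],[0.003,0.28,0.07,0,0,0,1],[0.003,0.31,0.08,0,0,0,1],[0.003,0.34,0.087,0,0,0,1],[0.003,0.368,0.094,0,0,0,1],[0.003,0.368,0.094,0,0,0,1]]]'
python3 - <<'E'
from h import *
st()
im=bot.capture('scene')[:,:,::-1]
cv2.imwrite('pics/s11.png',cv2.resize(im[90:290,200:430],(690,600)))
for a in (1.5,1.6,1.7,1.8): print(a,(proj('scene',W(15-133*np.cos(a),145,80+133*np.sin(a)))-[200,90])*3)
E
```

```text
time: 20.9
tool_pos: [566.1, 109.2, 169.8]
tcp_rot: [2.89, -0.001, 1.396]
contact_force: [-0.9, -0.2, -0.3]
grip_width: 0.4
t 20.9 pos [566.1 109.2 169.8] chest [  6.9 144.4 169.8] grasp [  2.2 144.4 188.2] tilt 0.251 q [ 0.09  0.37  1.68 -0.09  0.85 -1.25] F [-0.9 -0.2 -0.3] w 0.4
1.5 [[507.08475052 245.11061107]]
1.6 [[521.23274446 252.87682777]]
1.7 [[535.32466121 261.99345789]]
1.8 [[549.17216827 272.3583064 ]]
```

View pics/s11.png

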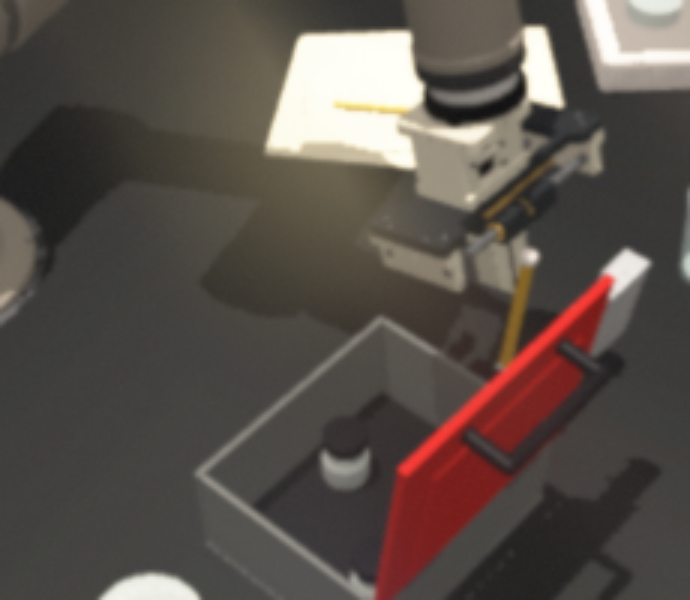

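```bash
python3 -m inch '[[[0,0.01,0.003,0,0,0,1],[0,0.02,0.005,0,0,0,1],[0,0.022,0.006,0,0,0,1],[0,0.022,0.006,0,0,0,1],[0,-0.05,-0.1,0,0,0,1],[0,-0.15,-0.25,0,0,0,1],[0,-0.25,-0.4,0,0,0,1],[0,-0.3,-0.6,0,0,0,1],[0,-0.3,-0.75,0,0,0,1],[0,-0.3,-0.75,0,0,0,1]]]'
python3 - <<'E'
from h import *
st()
im=bot.capture('scene')[:,:,::-1]
cv2.imwrite('pics/s12.png',cv2.resize(im[90:290,200:430],(690,600)))
cv2.imwrite('pics/t12.png',cv2.resize(bot.capture('top')[150:300,220:420,::-1],(800,600)))
R=Rt(.05)@Ro.from_euler('z',-np.pi/4).as_matrix()
print(row(W(50,70,340),R))
E
```

```text
time: 22.2
tool_pos: [472.5, 126.0, 302.9]
tcp_rot: [2.885, -0.003, 1.397]
contact_force: [0.8, 0.2, -0.4]
grip_width: 0.5
t 22.2 pos [472.5 126.  302.9] chest [-88.2 145.2 302.9] grasp [-93.  145.2 321.3] tilt 0.256 q [ 0.16  0.09  1.67 -0.09  1.14 -1.21] F [ 0.8  0.2 -0.4] w 0.5
[-0.37, 0.725, -0.022, 0.242, -0.101, 0.99]
```

View pics/s12.png

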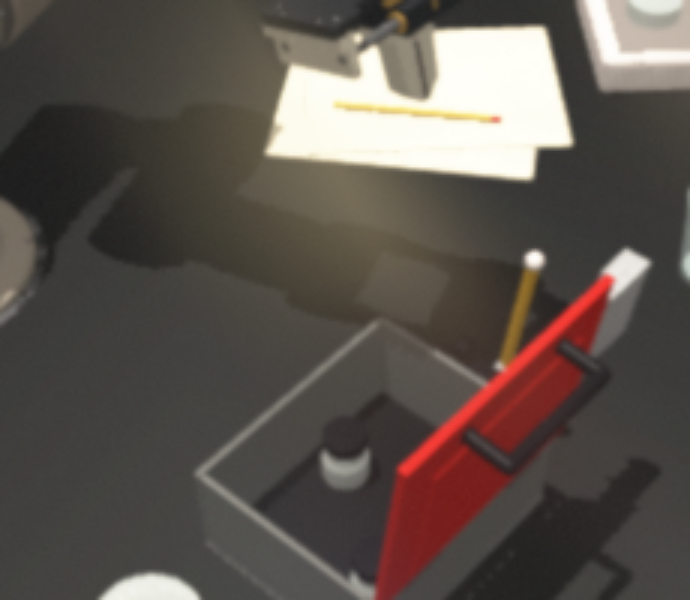

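View pics/t12.png

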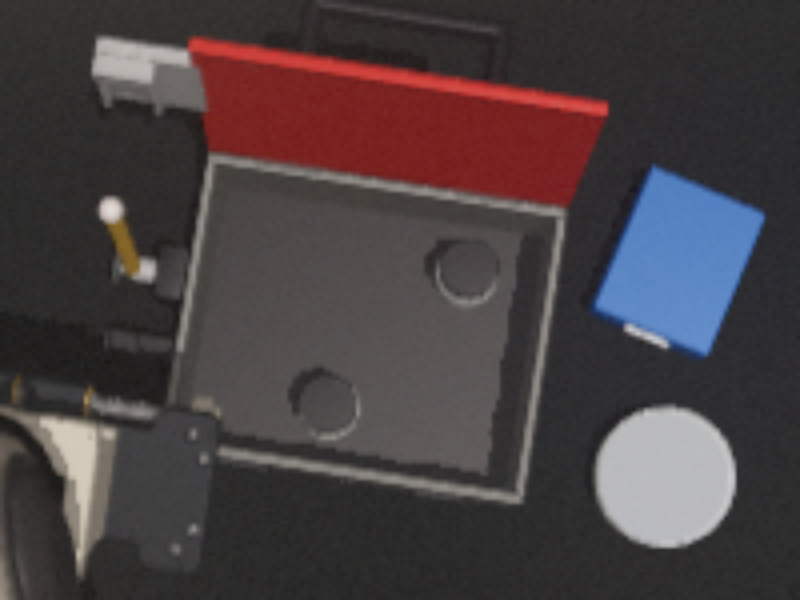

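```bash
python3 - <<'E'
from h import *
s=(200+(534.5)/3-.33,90+(259.5)/3-.33);t=(220+111/4-.4,150+210/4-.4)
print('scene',onball('scene',s),'top',onball('top',t)); p,e=tri(t,s);print(Cf(p),e)
E
```

```text
scene (np.float64(1.68), np.float64(1.3656720175422272)) top (np.float64(1.694), np.float64(0.062198610857437664))
[ 30.81119373 144.38676499 215.14978523] 0.46187141253609765
```

```bash
python3 -m inch '[[[-0.08,0.15,-0.01,0.05,-0.02,0.2,0.5],[-0.16,0.3,-0.02,0.1,-0.04,0.4,0.5],[-0.24,0.45,-0.02,0.15,-0.06,0.6,0.5],[-0.32,0.6,-0.02,0.2,-0.08,0.8,0.5],[-0.37,0.72,-0.02,0.24,-0.1,0.99,0.5],[-0.37,0.72,-0.02,0.24,-0.1,0.99,0.5],[-0.37,0.72,-0.02,0.24,-0.1,0.99,0.5],[-0.37,0.72,-0.02,0.24,-0.1,0.99,0.5],[-0.37,0.72,-0.02,0.24,-0.1,0.99,0.5],[-0.37,0.72,-0.02,0.24,-0.1,0.99,0.5]]]'
python3 - <<'E'
from h import *
st();R=Rt(-.08);print(row(bar(1.68)-R[:,2]*75,R))
E
```

```text
time: 23.55
tool_pos: [595.0, 29.1, 340.1]
tcp_rot: [3.105, -0.037, 0.618]
contact_force: [0.2, 0.8, -0.9]
grip_width: 23.0
t 23.55 pos [595.   29.1 340.1] chest [ 48.9  70.4 340.1] grasp [ 47.9  70.4 359.1] tilt 0.052 q [-0.08  0.39  1.14 -0.    1.55 -0.69] F [ 0.2  0.8 -0.9] w 23.0
[0.129, 0.627, 0.073, 0.066, -0.16, 0.999]
```

```bash
python3 -m inch '[[[0.03,0.12,0,0.01,-0.03,0.2,0.5],[0.06,0.25,0,0.03,-0.06,0.4,0.5],[0.09,0.38,0,0.04,-0.1,0.6,0.5],[0.12,0.5,0.02,0.05,-0.13,0.8,0.5],[0.129,0.627,0.05,0.066,-0.16,0.999,0.5],[0.129,0.627,0.073,0.066,-0.16,0.999,0.5],[0.129,0.627,0.073,0.066,-0.16,0.999,0.5],[0.129,0.627,0.073,0.066,-0.16,0.999,0.5],[0.129,0.627,0.073,0.066,-0.16,0.999,0.5],[0.129,0.627,0.073,0.066,-0.16,0.999,0.5]]]'
python3 - <<'E'
from h import *
st();R=Rt(-.08);print(row(bar(1.68)+R[:,2]*10,R))
cv2.imwrite('pics/w13.png',bot.capture('wrist')[:,:,::-1])
E
```

```text
time: 24.8
tool_pos: [689.3, -58.4, 331.5]
tcp_rot: [3.141, 0.08, -0.169]
contact_force: [0.2, 0.4, 0.2]
grip_width: 23.0
t 24.8 pos [689.3 -58.4 331.5] chest [156.5  -0.  331.5] grasp [158.   -0.  350.4] tilt 0.08 q [-0.19  0.72  0.61 -0.    1.89 -0.03] F [0.2 0.4 0.2] w 23.0
[-0.001, -0.0, 0.427, 0.0, -0.0, 0.0]
```

View pics/w13.png

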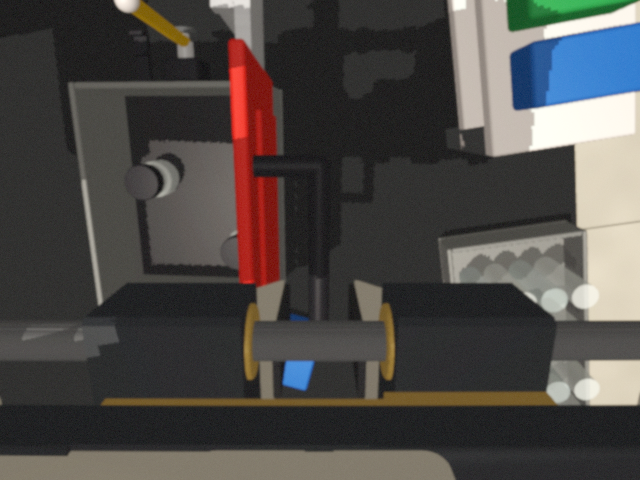

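```bash
python3 -m inch '[[[0,0,0.08,0,0,0,0.5],[0,0,0.16,0,0,0,0.5],[0,0,0.24,0,0,0,0.5],[0,0,0.32,0,0,0,0.5],[0,0,0.39,0,0,0,0.5],[0,0,0.43,0,0,0,0.5],[0,0,0.435,0,0,0,0.5],[0,0,0.435,0,0,0,0.8],[0,0,0.435,0,0,0,1],[0,0,0.435,0,0,0,1]]]'
python3 - <<'E'
from h import *
st()
o=bot.get_obs();R0=Ro.from_euler('xyz',o['tcp_rot']).as_matrix()
off=np.array([0,0,11.6])
for th in np.arange(1.64,1.0,-.04):
    t=-.08+(1.68-th)*.8
    R=Rt(t);D=R0.T@(bar(th)+R@off-bar(1.68)-Rt(-.08)@off)/200
    print(round(th,2),D.round(3).tolist(),round(-(-.08-t)/(np.pi/4),3))
E
```

```text
time: 26.1
tool_pos: [682.8, -57.7, 244.6]
tcp_rot: [3.141, 0.079, -0.17]
contact_force: [-0.2, -0.2, 1.0]
grip_width: 11.0
t 26.1 pos [682.8 -57.7 244.6] chest [150.   -0.5 244.6] grasp [151.5  -0.5 263.6] tilt 0.079 q [-0.2   0.7   0.87 -0.    1.65 -0.03] F [-0.2 -0.2  1. ] w 11.0
1.64 [-0.03, 0.0, -0.009] 0.041
1.6 [-0.061, 0.0, -0.017] 0.081
1.56 [-0.092, 0.0, -0.023] 0.122
1.52 [-0.124, 0.0, -0.028] 0.163
1.48 [-0.155, 0.0, -0.032] 0.204
1.44 [-0.187, 0.0, -0.035] 0.244
1.4 [-0.218, 0.0, -0.036] 0.285
1.36 [-0.25, 0.0, -0.036] 0.326
1.32 [-0.282, 0.0, -0.035] 0.367
1.28 [-0.313, 0.0, -0.033] 0.407
1.24 [-0.345, 0.0, -0.029] 0.448
1.2 [-0.376, 0.0, -0.024] 0.489
1.16 [-0.407, 0.0, -0.018] 0.53
1.12 [-0.438, 0.0, -0.01] 0.57
1.08 [-0.469, 0.0, -0.001] 0.611
1.04 [-0.499, 0.0, 0.009] 0.652
```

```bash
python3 -m inch '[[[-0.03,0,-0.009,0,0.041,0,1],[-0.061,0,-0.017,0,0.081,0,1],[-0.092,0,-0.023,0,0.122,0,1],[-0.124,0,-0.028,0,0.163,0,1],[-0.155,0,-0.032,0,0.204,0,1],[-0.187,0,-0.035,0,0.244,0,1],[-0.218,0,-0.036,0,0.285,0,1],[-0.25,0,-0.036,0,0.326,0,1],[-0.282,0,-0.035,0,0.367,0,1],[-0.313,0,-0.033,0,0.407,0,1]]]'
python3 - <<'E'
from h import *
st();im=bot.capture('scene')[:,:,::-1]
cv2.imwrite('pics/s14.png',cv2.resize(im[90:290,200:430],(690,600)))
o=bot.get_obs();R0=Ro.from_euler('xyz',o['tcp_rot']).as_matrix()
off=np.array([0,0,11.6]);t0=-.08+.4*.8
for th in np.arange(1.25,.99,-.03):
    t=-.08+(1.68-th)*.8
    R=Rt(t);D=Rt(t0).T@(bar(th)+R@off-bar(1.28)-Rt(t0)@off)/200
    print(round(th,2),D.round(3).tolist(),round((t-t0)/(np.pi/4),3))
E
```

```text
time: 27.35
tool_pos: [622.4, -47.2, 256.9]
tcp_rot: [-3.141, -0.244, -0.17]
contact_force: [2.2, 0.8, 0.6]
grip_width: 10.7
t 27.35 pos [622.4 -47.2 256.9] chest [ 88.7  -0.3 256.9] grasp [ 84.1  -0.3 275.3] tilt 0.244 q [-0.2   0.37  1.43  0.01  1.1  -0.04] F [2.2 0.8 0.6] w 10.7
1.25 [-0.023, 0.0, -0.005] 0.031
1.22 [-0.047, 0.0, -0.009] 0.061
1.19 [-0.07, 0.0, -0.012] 0.092
1.16 [-0.094, 0.0, -0.015] 0.122
1.13 [-0.118, 0.0, -0.017] 0.153
1.1 [-0.141, -0.0, -0.018] 0.183
1.07 [-0.165, 0.0, -0.019] 0.214
1.04 [-0.189, 0.0, -0.019] 0.244
1.01 [-0.213, 0.0, -0.018] 0.275
```

View pics/s14.png

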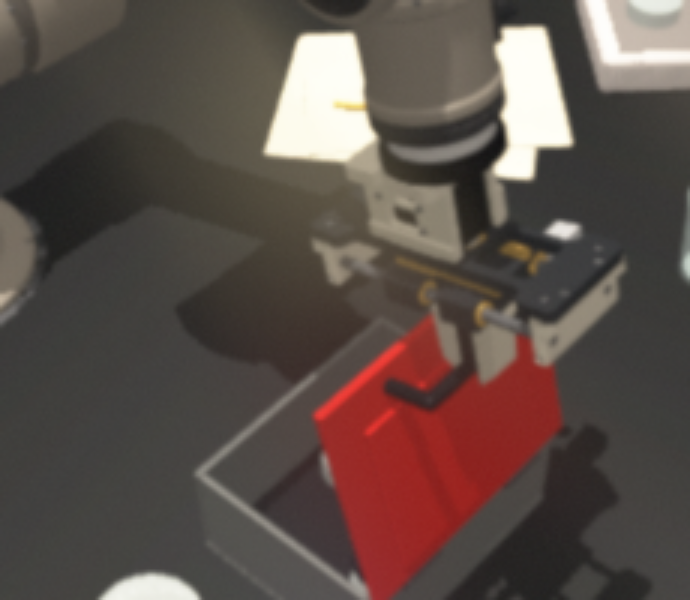

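```bash
python3 -m inch '[[[-0.023,0,-0.005,0,0.031,0,1],[-0.047,0,-0.009,0,0.061,0,1],[-0.07,0,-0.012,0,0.092,0,1],[-0.094,0,-0.015,0,0.122,0,1],[-0.112,0,-0.016,0,0.146,0,1],[-0.13,0,-0.018,0,0.168,0,1],[-0.147,0,-0.018,0,0.19,0,1],[-0.165,0,-0.019,0,0.214,0,1],[-0.165,0,-0.019,0,0.214,0,1],[-0.165,0,-0.019,0,0.214,0,1]]]'
python3 - <<'E'
from h import *
st();im=bot.capture('scene')[:,:,::-1]
cv2.imwrite('pics/s15.png',cv2.resize(im[90:290,200:430],(690,600)))
cv2.imwrite('pics/t15.png',cv2.resize(bot.capture('top')[150:300,220:420,::-1],(800,600)))
cv2.imwrite('pics/w15.png',bot.capture('wrist')[:,:,::-1])
E
```

```text
time: 28.65
tool_pos: [589.6, -41.5, 253.1]
tcp_rot: [-3.141, -0.41, -0.169]
contact_force: [-1.9, 1.9, 8.8]
grip_width: 10.9
t 28.65 pos [589.6 -41.5 253.1] chest [ 5.550e+01 -2.000e-01  2.531e+02] grasp [ 4.790e+01 -2.000e-01  2.705e+02] tilt 0.41 q [-0.21  0.23  1.68  0.02  0.82 -0.05] F [-1.9  1.9  8.8] w 10.9
```

View pics/s15.png

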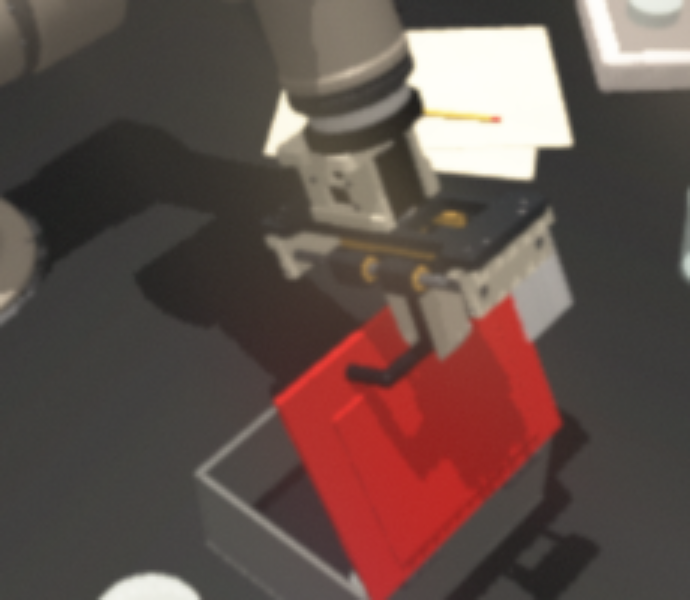

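View pics/t15.png

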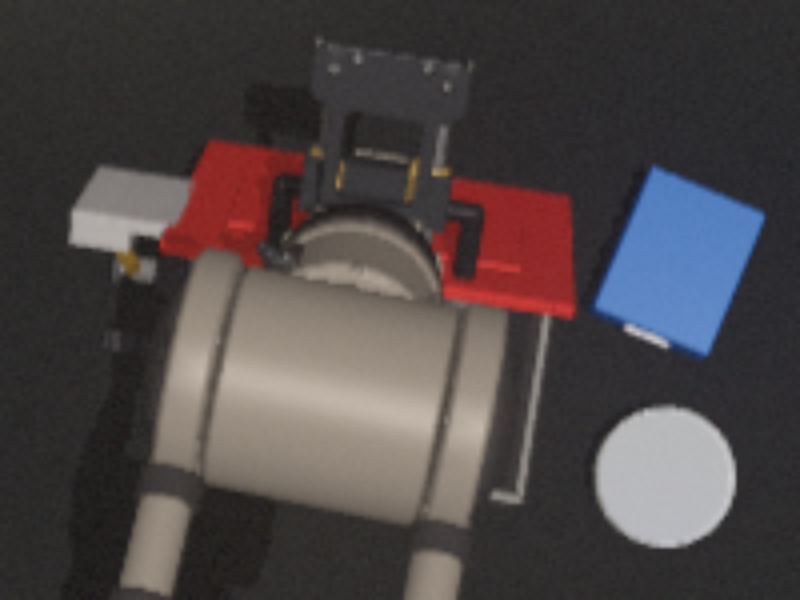

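View pics/w15.png

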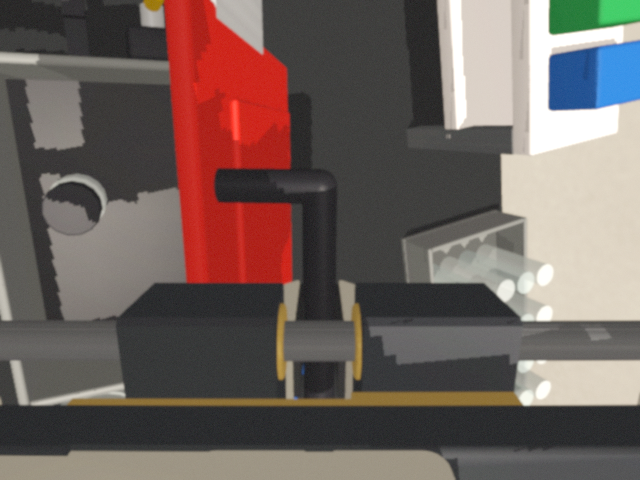

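The ear now covers the rod's tip, and the tool feels 8.8 N upwards, so the rod is carrying load. I ease on to the nominal angle.

```bash
python3 -m inch '[[[-0.006,0,0,0,0.008,0,1],[-0.012,0,0,0,0.015,0,1],[-0.018,0,0,0,0.022,0,1],[-0.024,0,0.001,0,0.03,0,1],[-0.024,0,0.001,0,0.03,0,1],[-0.024,0,0.001,0,0.03,0,1],[-0.024,0,0.001,0,0.03,0,1],[-0.024,0,0.001,0,0.03,0,1],[-0.024,0,0.001,0,0.03,0,1],[-0.024,0,0.001,0,0.03,0,1]]]'
python3 - <<'E'
from h import *
st()
o=bot.get_obs();R=Ro.from_euler('xyz',o['tcp_rot']).as_matrix()
b=Cf(o['tool_pos']-R@[0,0,11.6]);print('bar',b,'lid', np.arctan2(b[2]-100,90-b[0])-np.arctan2(43,162))
E
```

```text
time: 30.05
tool_pos: [586.2, -40.9, 252.1]
tcp_rot: [-3.141, -0.436, -0.169]
contact_force: [-2.1, 1.5, 12.0]
grip_width: 11.1
t 30.05 pos [586.2 -40.9 252.1] chest [ 5.200e+01 -1.000e-01  2.521e+02] grasp [ 4.390e+01 -1.000e-01  2.694e+02] tilt 0.436 q [-0.21  0.22  1.71  0.02  0.78 -0.05] F [-2.1  1.5 12. ] w 11.1
bar [ 4.70544565e+01 -1.17951431e-01  2.62656543e+02] lid 1.0532115467212433
```

```bash
python3 -m inch '[[[0,0,0,0,0,0,0.8],[0,0,0,0,0,0,0.7],[0,0,0,0,0,0,0.6],[0,0,0,0,0,0,0.5],[0,0,0,0,0,0,0.5],[0,0,0,0,0,0,0.5],[0,0,0,0,0,0,0.5],[0,0,0,0,0,0,0.5],[0,0,0,0,0,0,0.5],[0,0,0,0,0,0,0.5]]]'
python3 - <<'E'
from h import *
st()
cv2.imwrite('pics/w16.png',bot.capture('wrist')[:,:,::-1])
E
```

```text
time: 31.3
tool_pos: [584.8, -40.9, 249.4]
tcp_rot: [3.141, -0.431, -0.169]
contact_force: [0.3, 0.6, 0.1]
grip_width: 23.1
t 31.3 pos [584.8 -40.9 249.4] chest [ 50.6  -0.4 249.4] grasp [ 42.6  -0.4 266.7] tilt 0.431 q [-0.21  0.22  1.72  0.02  0.78 -0.05] F [0.3 0.6 0.1] w 23.1
```

View pics/w16.png

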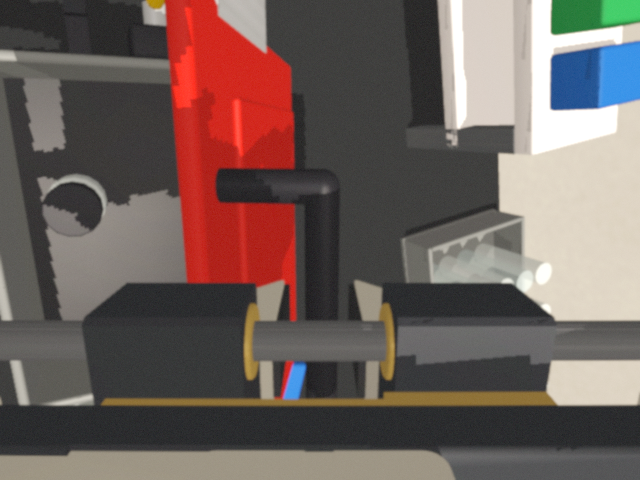

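The lid stays put with the fingers open around the bar and no force. I withdraw along the tool axis.

```bash
python3 -m inch '[[[0,0,-0.04,0,0,0,0.5],[0,0,-0.1,0,0,0,0.5],[0,0,-0.18,0,0,0,0.5],[0,0,-0.28,0,0,0,0.5],[0,0,-0.4,0,0,0,0.5],[0,0,-0.55,0,0,0,0.5],[0,0,-0.7,0,0,0,0.5],[-0.1,0,-0.85,0,0,0,0.5],[-0.2,0,-0.95,0,0,0,0.5],[-0.2,0,-0.95,0,0,0,0.5]]]'
python3 - <<'E'
from h import *
st();im=bot.capture('scene')[:,:,::-1]
cv2.imwrite('pics/s17.png',cv2.resize(im[90:290,200:430],(690,600)))
cv2.imwrite('pics/t17.png',cv2.resize(bot.capture('top')[150:300,220:420,::-1],(800,600)))
E
```

```text
time: 32.6
tool_pos: [469.8, -21.1, 407.9]
tcp_rot: [3.141, -0.435, -0.169]
contact_force: [0.1, -0.3, -0.1]
grip_width: 22.9
t 32.6 pos [469.8 -21.1 407.9] chest [-6.610e+01 -2.000e-01  4.079e+02] grasp [-7.410e+01 -2.000e-01  4.252e+02] tilt 0.435 q [-0.22 -0.1   1.63  0.02  1.18 -0.06] F [ 0.1 -0.3 -0.1] w 22.9
```

View pics/s17.png

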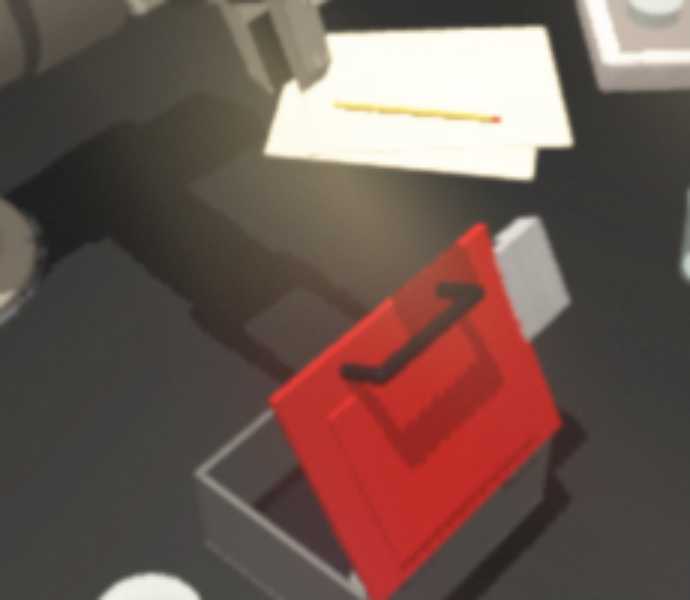

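View pics/t17.png

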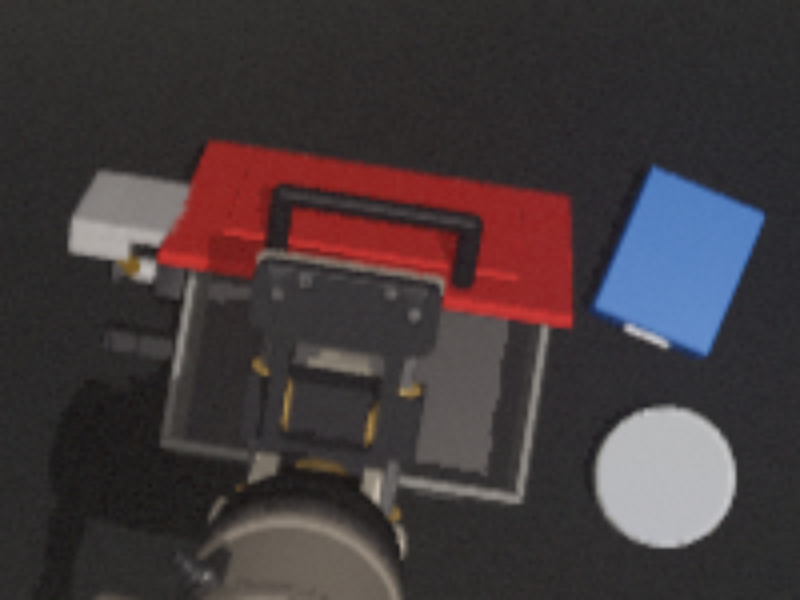

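```bash
python3 - <<'E'
from h import *
S=lambda u,v:(200+(u+.5)/3-.5,90+(v+.5)/3-.5); T=lambda u,v:(220+(u+.5)/4-.5,150+(v+.5)/4-.5)
def fit(name,px,x,y,z):
    O,d=ray(name,[px]);d=d[0]/np.linalg.norm(d[0]);A=np.arange(.5,1.85,.002)
    P=np.array([W(90-x*np.cos(a)+z*np.sin(a),y,100+x*np.sin(a)+z*np.cos(a)) for a in A])-O
    D=np.linalg.norm(P-(P@d)[:,None]*d,axis=1);i=D.argmin();return A[i].round(3),D[i].round(1)
print(fit('scene',S(379,374),162,-47,43),fit('scene',S(477,292),162,47,43))
print(fit('top',T(474,220),162,-47,43),fit('top',T(281,192),162,47,43))
print(fit('scene',S(273,401),180,-110,8),fit('top',T(572,327),180,-110,0),fit('scene',S(487,226),180,110,4),fit('top',T(160,264),180,110,0))
p,e=tri(T(474,220),S(379,374));print(Cf(p),e)
E
```

```text
(np.float64(1.02), np.float64(1.0)) (np.float64(1.054), np.float64(3.0))
(np.float64(1.062), np.float64(3.6)) (np.float64(1.056), np.float64(4.2))
(np.float64(1.042), np.float64(0.8)) (np.float64(1.058), np.float64(0.3)) (np.float64(1.08), np.float64(1.0)) (np.float64(1.054), np.float64(1.9))
[ 47.00232151 -51.43439035 266.99298994] 2.781102704230324
```

```bash
python3 - <<'E'
from h import *
R=Rt(.75)
z=R[:,2];from ik import ik
for P in ((-130,60,230),(-150,100,190),(-160,40,200)): print(P,ik(W(*P),z),row(W(*P),R))
E
```

```text
(-130, 60, 230) [ 0.06 -0.14  2.35  0.24] [-0.664, -0.302, 0.663, 0.001, 0.405, -0.001]
(-150, 100, 190) [ 0.27 -0.02  2.41  0.3 ] [-0.839, -0.501, 0.803, 0.001, 0.405, -0.001]
(-160, 40, 200) [-0.02 -0.15  2.48  0.12] [-0.863, -0.201, 0.736, 0.001, 0.405, -0.001]
```

```bash
python3 -m inch '[[[-0.1,0,0,0,0,0,0.5],[-0.2,0,0,0,0,0,0.5],[-0.3,0,0,0,0,0,0.5],[-0.4,0,0,0,0,0,0.5],[-0.4,0,0,0,0,0,0.5],[-0.4,0,0,0,0,0,0.5],[-0.4,0,0,0,0,0,0.5],[-0.4,0,0,0,0,0,0.5],[-0.4,0,0,0,0,0,0.5],[-0.4,0,0,0,0,0,0.5]]]'
python3 - <<'E'
from h import *
st();im=bot.capture('scene')[:,:,::-1];tp=bot.capture('top')[:,:,::-1]
cv2.imwrite('pics/t18.png',cv2.resize(tp[150:300,220:420],(800,600)))
cv2.imwrite('pics/topf.png',tp)
a=cv2.imread('pics/t17.png');b=cv2.imread('pics/t18.png')
for n,s in (('ear',np.s_[160:300,60:200]),('lidR',np.s_[180:340,490:590])):
    print(n,np.abs(a[s].astype(int)-b[s]).mean())
# bystanders: compare full top frames
t0=cv2.imread('pics/top0.png').astype(int)
for n,(u,v) in dict(box=(389,214),dish=(386,269),stain=(483,211),rinse=(478,246),beaker=(142,186)).items():
    print(n,np.abs(t0[v-22:v+22,u-22:u+22]-tp[v-22:v+22,u-22:u+22]).mean().round(1))
print(np.abs(cv2.resize(im[90:290,200:430],(690,600)).astype(int)-cv2.imread('pics/s17.png'))[200:600,260:600].mean())
E
```

```text
time: 33.95
tool_pos: [399.2, -9.1, 372.0]
tcp_rot: [3.142, -0.431, -0.17]
contact_force: [0.9, 0.4, -0.3]
grip_width: 23.0
t 33.95 pos [399.2  -9.1 372. ] chest [-1.377e+02 -3.000e-01  3.720e+02] grasp [-1.456e+02 -2.000e-01  3.893e+02] tilt 0.431 q [-0.24 -0.24  1.83  0.03  1.12 -0.08] F [ 0.9  0.4 -0.3] w 23.0
ear 1.6165816326530613
lidR 1.5668125
box 13.8
dish 13.3
stain 7.4
rinse 9.5
beaker 9.3
1.7881078431372548
```

View pics/t18.png

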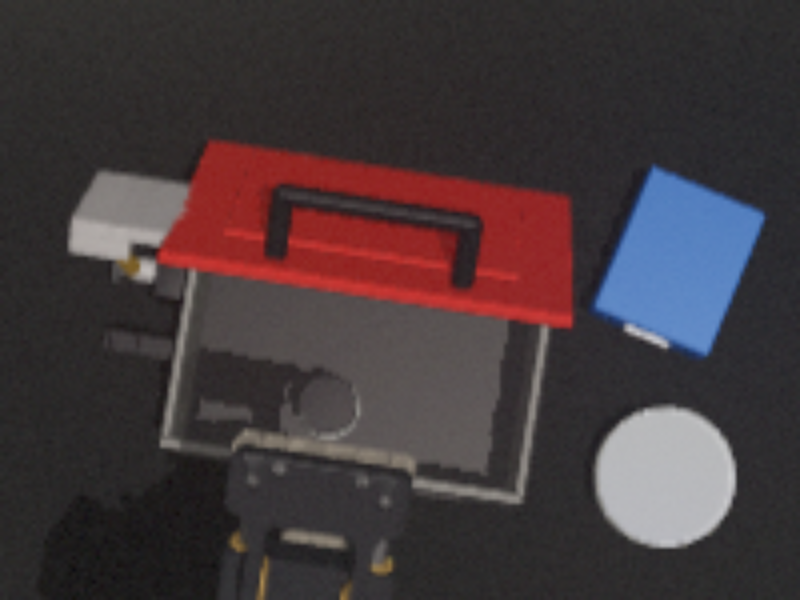

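The lid and ear have not moved between the two frames, the box, dishes and visible tub are where they were, and the gripper is clear. I hand in.

```bash
python3 -c "
from plant import bot
print(bot.close_job())"
```

```text
the job is handed in; nothing more can be done
None
```

The lid is propped open on the rod at about 1.05 rad, the robot is clear of everything, and I handed the job in at 34 s of the 61 s. No verdict was reported.

**What I did**
- **Lid open:** I gripped the handle, opened the lid to about 1.68 rad and let go. It stood by itself.
- **Rod up:** I lifted the rod out of its clip. It slipped out of the fingers at about 1.2 rad, so I pushed it on from the front with the fingers shut, to about 1.69 rad (scene camera 1.68, top camera 1.69).
- **Lid onto rod:** I led the lid by its handle slowly down onto the rod to 1.05 rad, where the tool felt 12 N upwards. Then I let go and backed off.

**Last checks**
- **Lid angle:** fits from the pictures ranged from 1.02 to 1.08 rad, mostly 1.04 to 1.06. The spread is pixel-reading error.
- **At rest:** the lid did not move between two frames about 1.3 s apart, and the tool force was near zero.
- **Bystanders:** the slide box, petri dishes and the one lens tub visible at the end look unmoved. The image differences at the stain bottle, rinse bottle and beaker were small, probably from the changed lighting. The second tub was hidden behind the lid at the end; it was last seen standing after the rod was raised.
- **Not seen directly:** the ear hides the ball in the slot. I infer that it is seated from the lid angle, which matches the closed end to about 2 mm, and from the lid not sinking when released.

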